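Weed out the caster that binds

TASK

The spare casters for the instrument rack stand in the open case: try each wheel where it stands by pushing it round on its axle (some 30 degrees or more), and take the caster whose wheel binds to the scrap bin, standing it gently upright on the bin's floor (put it down on the bench and take it by the fork, for it does not go into the bin gripped by the tread). Leave the good casters standing in their case, slide the cover fully shut over them, and do not disturb the joystick box, tin or spanner.

Things in the scene. Friction and masses are not known exactly. Their poses are not given: they have to be found in the camera images.
- caster_a: Plain steel caster, standing wheel up on its plate in a stall. Origin: centre of the plate's underside; x rolling direction, y axle, z up. Plate 76 (x) x 46 (y) x 5 mm; two fork cheeks 34 (x) x 4 mm, z = 5 to 55 mm, 38 mm over their outsides; axle at z = 43 mm, wheel top about 76 mm; 0.35 to 0.65 kg. Starts with x along the case's x within 2 deg and within 10 mm of the stall's middle.
- roll_a (a joint): Angle (rad) of caster_a's wheel, starts within 0.1 of 0. Hub radius 24 mm, 26 mm wide, 6 rubber tread blocks every 60 deg, 11 mm wide, out to radius 33 mm; at 0 one block points to -x, one to +x, level with the axle. Pushing the -x block down turns it negative. A good wheel turns under 0.5 N at the tread and stays about where it is left; one that binds does not turn even under 40 N.
- caster_b: Caster that looks just like caster_a, same size and frame, in another stall; any caster may stand in any stall.
- roll_b (a joint): Angle (rad) of caster_b's wheel; same wheel, zero and sense as roll_a.
- caster_c: Caster that looks just like caster_a, same size and frame, in another stall; any caster may stand in any stall.
- roll_c (a joint): Angle (rad) of caster_c's wheel; same wheel, zero and sense as roll_a.
- caster_d: Caster that looks just like caster_a, same size and frame, in another stall; any caster may stand in any stall.
- roll_d (a joint): Angle (rad) of caster_d's wheel; same wheel, zero and sense as roll_a.
- case: Fixed grey spares case, left or right on the bench, turned up to 9 deg. Origin: on the bench under the middle of its row of stalls; x away from the robot, y along the row. Outside x = -82 to 262, y = -115 to 115 mm; front and end walls 6 mm thick, 86 mm high; behind the stalls (from x = 76 mm) a solid deck 84 mm high. The cover slides over stalls or deck.
- stalls (a point): Middle of the stalls' floor (case x = y = 0, z = 5 mm), axes as the case. Four stalls with middles at y = -84, -28, 28, 84 mm, each open from x = -76 to 76 mm, 50 mm wide, floor at z = 5 mm, dividers 6 mm thick and 80 mm high. Fingers have room only before and behind a wheel (in x); beside a fork there are 6 mm.
- cover (a joint): Sliding cover of the case, aluminium plate 164 x 226 x 5 mm, top at z = 91.5 mm. Metres: 0 = shut over all stalls (end stop); grows as it slides to the case's +x over the deck, to 0.18 at most; starts at 0.16 to 0.18. About 2 N of friction, stays where it is left. Pull its handle to the case's -x to shut it.
- cover_handle (a point): Middle of the cover's black handle: upright bar 12 mm thick along the case's x, 80 mm along y, from z = 91.5 to 117.5 mm, this point at 108.5 mm. At case y = 0, x = -37 mm when shut; moves with the cover.
- bin: Fixed plain steel scrap bin, open on top, on the other side of the bench from the case. Origin: centre of its underside. Outside 96 (x) x 90 (y) x 80 mm high, walls and floor 4 mm: mouth 88 mm in x, 82 in y. A caster stands in it with its x along the bin's x, either way round; fingers on the fork cheeks fit in with it, fingers on the tread fore and aft do not.
- joystick: Bystander: white control box 80 x 60 x 34 mm with a black stick up to 56 mm; origin at the centre of its underside, x along the 80 mm. Stands between case and bin.
- tin: Bystander: upright round tin, diameter 60 mm, 135 mm high, origin at the centre of its underside; beyond the bin.
- spanner: Bystander: steel spanner 160 mm long, up to 40 mm wide and 15 mm high, lying flat along its x, origin near its middle; on the robot's side of the bin.
Things that resemble listed ones, but are neither listed nor needed, are in the scene too. Leave any pink or red look-alike of the caster_b alone. What is shaped like the bin but brown is not meant.

How it is judged:
On the way:
1. every wheel that runs free (all but the one that binds) has been turned on its axle, to more than 0.3 rad from its zero ((((value of joint roll_b above 0.3 rad or value of joint roll_b below -0.3 rad) and (value of joint roll_c above 0.3 rad or value of joint roll_c below -0.3 rad) and (value of joint roll_d above 0.3 rad or value of joint roll_d below -0.3 rad)) or ((value of joint roll_a above 0.3 rad or value of joint roll_a below -0.3 rad) and (value of joint roll_c above 0.3 rad or value of joint roll_c below -0.3 rad) and (value of joint roll_d above 0.3 rad or value of joint roll_d below -0.3 rad)) or ((value of joint roll_a above 0.3 rad or value of joint roll_a below -0.3 rad) and (value of joint roll_b above 0.3 rad or value of joint roll_b below -0.3 rad) and (value of joint roll_d above 0.3 rad or value of joint roll_d below -0.3 rad)) or ((value of joint roll_a above 0.3 rad or value of joint roll_a below -0.3 rad) and (value of joint roll_b above 0.3 rad or value of joint roll_b below -0.3 rad) and (value of joint roll_c above 0.3 rad or value of joint roll_c below -0.3 rad)))), for 0.1 s.
At the end, for the whole second after the job is handed in: Cover shut within 6 mm; the three casters that run free, turned to over 0.3 rad from zero, stand on the stalls' floor; the one that binds stands on the scrap bin's floor, within 30 mm of its middle in each direction; all upright within 0.15 rad and at rest (value of joint cover below 0.006 m and (((value of joint roll_b above 0.3 rad or value of joint roll_b below -0.3 rad) and (value of joint roll_c above 0.3 rad or value of joint roll_c below -0.3 rad) and (value of joint roll_d above 0.3 rad or value of joint roll_d below -0.3 rad)) or ((value of joint roll_a above 0.3 rad or value of joint roll_a below -0.3 rad) and (value of joint roll_c above 0.3 rad or value of joint roll_c below -0.3 rad) and (value of joint roll_d above 0.3 rad or value of joint roll_d below -0.3 rad)) or ((value of joint roll_a above 0.3 rad or value of joint roll_a below -0.3 rad) and (value of joint roll_b above 0.3 rad or value of joint roll_b below -0.3 rad) and (value of joint roll_d above 0.3 rad or value of joint roll_d below -0.3 rad)) or ((value of joint roll_a above 0.3 rad or value of joint roll_a below -0.3 rad) and (value of joint roll_b above 0.3 rad or value of joint roll_b below -0.3 rad) and (value of joint roll_c above 0.3 rad or value of joint roll_c below -0.3 rad))) and (((value of joint roll_a above 0.3 rad or value of joint roll_a below -0.3 rad) and x of caster_a in the frame of case between -0.06 and 0.06 m and y of caster_a in the frame of case between -0.115 and 0.115 m and z of caster_a in the frame of case below 0.02 m) or (not (value of joint roll_a above 0.3 rad or value of joint roll_a below -0.3 rad) and x of caster_a in the frame of bin between -0.03 and 0.03 m and y of caster_a in the frame of bin between -0.03 and 0.03 m and z of caster_a in the frame of bin below 0.012 m)) and angle between each of caster_a, caster_b, caster_c, caster_d's own z axis and vertical below 0.15 rad and linear speed of each of caster_a, caster_b, caster_c, caster_d below 0.02 m/s and (((value of joint roll_b above 0.3 rad or value of joint roll_b below -0.3 rad) and x of caster_b in the frame of case between -0.06 and 0.06 m and y of caster_b in the frame of case between -0.115 and 0.115 m and z of caster_b in the frame of case below 0.02 m) or (not (value of joint roll_b above 0.3 rad or value of joint roll_b below -0.3 rad) and x of caster_b in the frame of bin between -0.03 and 0.03 m and y of caster_b in the frame of bin between -0.03 and 0.03 m and z of caster_b in the frame of bin below 0.012 m)) and (((value of joint roll_c above 0.3 rad or value of joint roll_c below -0.3 rad) and x of caster_c in the frame of case between -0.06 and 0.06 m and y of caster_c in the frame of case between -0.115 and 0.115 m and z of caster_c in the frame of case below 0.02 m) or (not (value of joint roll_c above 0.3 rad or value of joint roll_c below -0.3 rad) and x of caster_c in the frame of bin between -0.03 and 0.03 m and y of caster_c in the frame of bin between -0.03 and 0.03 m and z of caster_c in the frame of bin below 0.012 m)) and (((value of joint roll_d above 0.3 rad or value of joint roll_d below -0.3 rad) and x of caster_d in the frame of case between -0.06 and 0.06 m and y of caster_d in the frame of case between -0.115 and 0.115 m and z of caster_d in the frame of case below 0.02 m) or (not (value of joint roll_d above 0.3 rad or value of joint roll_d below -0.3 rad) and x of caster_d in the frame of bin between -0.03 and 0.03 m and y of caster_d in the frame of bin between -0.03 and 0.03 m and z of caster_d in the frame of bin below 0.012 m))); the robot touches nothing.
It fails at once if a caster whose wheel has turned freely is lifted out of the case (by more than 45 mm) ((height (world z) of caster_a above 0.05 m and (value of joint roll_a above 0.3 rad or value of joint roll_a below -0.3 rad)) or (height (world z) of caster_b above 0.05 m and (value of joint roll_b above 0.3 rad or value of joint roll_b below -0.3 rad)) or (height (world z) of caster_c above 0.05 m and (value of joint roll_c above 0.3 rad or value of joint roll_c below -0.3 rad)) or (height (world z) of caster_d above 0.05 m and (value of joint roll_d above 0.3 rad or value of joint roll_d below -0.3 rad))).
It fails at once if a caster is dropped into the bin (falling faster than 0.75 m/s, a drop of some 28 mm) ((linear speed of caster_a above 0.75 m/s and horizontal distance between caster_a and bin below 0.05 m and height (world z) of caster_a below 0.09 m) or (linear speed of caster_b above 0.75 m/s and horizontal distance between caster_b and bin below 0.05 m and height (world z) of caster_b below 0.09 m) or (linear speed of caster_c above 0.75 m/s and horizontal distance between caster_c and bin below 0.05 m and height (world z) of caster_c below 0.09 m) or (linear speed of caster_d above 0.75 m/s and horizontal distance between caster_d and bin below 0.05 m and height (world z) of caster_d below 0.09 m)).
It fails at once if the joystick box, tin or spanner is moved by more than 20 mm, or the box or tin tipped (distance of any of joystick, tin, spanner from where it was at the start of the episode above 0.02 m or angle between any of tin, joystick's own z axis and vertical above 0.3 rad).
It also fails if it takes over 67 s, if anything falls off the work surface, if the arm or the gripper's body presses on something with over 40 N, if the wrist force passes 120 N, or if a joint passes its speed limit or range.

ROBOT

A 6-joint arm with a two-finger parallel gripper is mounted at the origin on the work surface. World frame = base frame: x ahead of the robot, y to its left, z up, the work surface at z = 0. Lengths are in m, angles in rad, forces in N, time in s.
With the tool pointing down it reaches from about 0.3 to 0.85 m from the base axis. Payload 4.2 kg.
Tool frame: the origin (TCP) lies at the very end of the fingers, on their centre line; the grasp point (between the pads) lies 19 mm behind it; z points along the fingers, y is the direction in which the jaws open and shut (so a half turn about z gives the same grasp; the last joint's range is limited). The gripper opens to 91 mm and grips with 3 to 60 N. Pads are 32 mm wide; open, the fingers measure 118 mm over their backs; the gripper's body (76 mm by 178 mm) begins 60 mm behind the grasp point.
Start: joints at [1.188, 0.32, 1.565, -0, 1.257, -0.02], TCP at [0.204, 0.538, 0.214] pointing down, gripper open.
Joint ranges: [-3.11, 3.11], [-0.84, 2.01], [0.21, 2.61], [-1.34, 4.49], [0.05, 2.63], [-2.56, 2.56]. Speed limits (rad/s): [2.57, 2.57, 3.14, 3.14, 3.14, 3.14].

INTERFACE

Orientations are given as a 3x3 rotation matrix whose columns are the frame's x, y, z axes.
In Python, from plant import ctrl gives the robot as it stands.
- The arm moves only by the tool step_arm, never from a script. Its argument "increments" is a list that holds one entry, the list of rows, each a list of 7 numbers: the opening, from -1 (shut) to 1 (fully open), so that 0 is half open, then the shift along the tool's x, y, z in m, then the turn, a rotation vector about the tool's x, y, z in degrees. A call has 1 to 5 rows; each row shifts and turns the commanded pose from where the row before left it, along the tool's axes as they then stand; what a row does not reach is not made up. A row lasts 1/12 s, in which the tool goes at most 41.7 mm and 7.16 degrees, less where a joint would pass 70% of its speed; a pose out of reach is approached as far as the arm can. A call with a gripper value outside its range is refused whole. The fingers move at their own pace and stop on an object; the grip force is fixed at half the most. Time passes only in rows, so rows that do not move let the fingers close. It gives the time, the measured TCP pose, the force and the opening at its end, in the units of the state.
- ctrl.get_state(): the state, without advancing time (a new reading comes with each control period).
- ctrl.capture(name): name is "side" or "top"; returns a dict with "image" (420x560x3 uint8, red, green, blue), "range_z" (420x560 float32, m along the optical axis (not along the pixel's ray), 0 where there is no reading), "K" (3x3 intrinsics, pixels), "dist_coeffs" ([k1, k2, p1, p2, k3] as OpenCV has them; the pictures are not rectified), "R" (3x3) and "t" (3): a world point X has camera coordinates R X + t. Camera axes: x right, y down, z forward; pixel columns grow to the right and rows downward; lengths in m; the calibration is good to about 2 mm. A picture is of the moment at which its call begins.
- ctrl.hand_in(): hands the job in, once; it reports no verdict.
The state is a dict: "t": time; "joints": joint angles; "dq": joint speeds; "joint_torque": joint torques, N m; "tcp_pos": TCP position; "orientation": TCP orientation; "force": force on the tool from outside, world axes, zero at the start; "moment": the same for the moment, N m; "opening": finger opening in m.
Only numpy, scipy, OpenCV 4.12 (cv2) and the standard library are available. Lean on these libraries where they do the work, as an engineer would, in place of code of your own. Each camera call takes 0.05 s, during which the arm holds its last target.

## Working session

There is one attempt and no reset: what is moved stays moved. The work goes in short steps, Python scripts to look and compute and a tool call to move; the robot and the scene stay as the last step left them, time stands still between calls to the robot, and variables do not carry over. Pictures are saved under pics/ and viewed, and the job is handed in when it is done.

Besides the shell and the picture viewer there is one more tool, called after "Emit:" as name([rows], argument=value, ...), one row to a line, values as JSON. step_arm: Moves the arm, as the interface text tells. Its arguments: {"type":"object","properties":{"increments":{"type":"array"}},"required":["increments"]}

```bash
mkdir -p pics; ls; cat > h.py <<'E'
import numpy as np, cv2
from plant import ctrl
def cap(n,save=None):
    c=ctrl.capture(n)
    if save: cv2.imwrite('pics/'+save,cv2.cvtColor(c['image'],cv2.COLOR_RGB2BGR))
    return c
def pts(c):
    z=c['range_z'];h,w=z.shape
    uv=np.stack(np.meshgrid(np.arange(w),np.arange(h)),-1).reshape(-1,1,2).astype(np.float32)
    n=cv2.undistortPoints(uv,c['K'],c['dist_coeffs'])[:,0]
    X=np.c_[n,np.ones(len(n))]*z.reshape(-1,1)
    W=(X-c['t'])@c['R']
    W[z.reshape(-1)==0]=np.nan
    return W.reshape(h,w,3)
def ray(c,u,v,zp):
    n=cv2.undistortPoints(np.array([[[u,v]]],float),c['K'],c['dist_coeffs'])[0,0]
    d=c['R'].T@np.array([n[0],n[1],1]); o=-c['R'].T@c['t']
    return o+d*(zp-o[2])/d[2]
E
python3 - <<'E'
from h import *
s=ctrl.get_state()
for k,v in s.items(): print(k,np.round(v,3).tolist())
for n in('top','side'):
    c=cap(n,n+'0.png'); np.savez(n+'0.npz',**c); print(n,(-c['R'].T@c['t']).round(3),c['K'].round(0).tolist())
E
```

```text
pics
t 0.0
joints [1.188, 0.32, 1.566, -0.0, 1.257, -0.02]
dq [0.001, -0.002, 0.0, 0.0, 0.0, -0.001]
joint_torque [-0.002, -41.246, -23.197, 0.073, 0.046, -0.0]
tcp_pos [0.204, 0.537, 0.213]
orientation [[-0.935, 0.355, -0.001], [0.355, 0.935, -0.002], [0.0, -0.002, -1.0]]
force [-0.479, 0.057, -0.363]
moment [0.046, 0.026, -0.003]
opening 0.091
top [ 0.321 -0.015  1.194] [[395.0, 0.0, 280.0], [0.0, 395.0, 209.0], [0.0, 0.0, 1.0]]
side [0.373 0.593 0.734] [[416.0, 0.0, 279.0], [0.0, 416.0, 202.0], [0.0, 0.0, 1.0]]
```

View pics/top0.png

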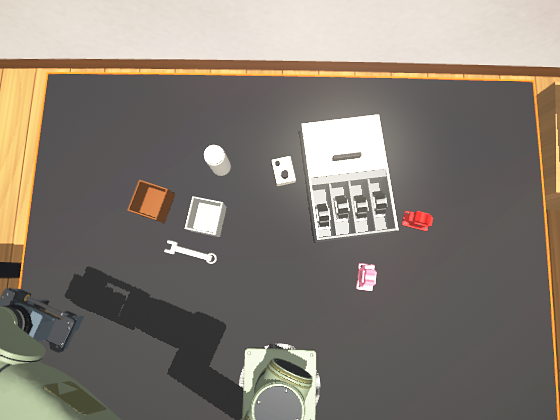

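View pics/side0.png

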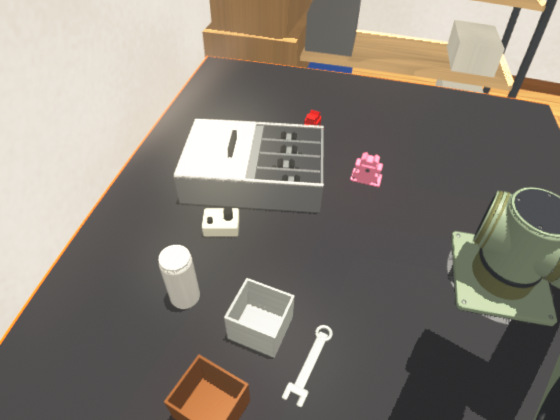

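Top picture: the case is on the right, around (350,180), with its cover handle at (347,156) and four casters at about (323,214), (342,206), (361,207) and (380,202). Two things are bin-shaped: the grey one at (206,217) and the brown one at (151,201). The grey one is the scrap bin, since brown is excluded. The red (418,220) and pink (367,277) casters are look-alikes to leave alone. The tin is at (217,160), the joystick at (284,171) and the spanner at (190,252).

```bash
python3 - <<'E'
from h import *
c=dict(np.load('top0.npz')); P=pts(c); 
def rect(mask,name):
    q=P[mask][:,:2].astype(np.float32); r=cv2.minAreaRect(q); print(name,len(q),np.round(r[0],4),np.round(r[1],4),round(r[2],2)); return r
z=P[...,2]; x=P[...,0]; y=P[...,1]
reg=lambda a,b,cc,d:(x>a)&(x<b)&(y>cc)&(y<d)
vv,uu=np.mgrid[:420,:560]
box=lambda u0,u1,v0,v1:(uu>=u0)&(uu<=u1)&(vv>=v0)&(vv<=v1)
rect(box(295,402,110,245)&(z>.075)&(z<.13),'case all')
rect(box(295,402,110,175)&(z>.087)&(z<.096),'cover')
rect(box(325,370,145,170)&(z>.103)&(z<.125),'handle')
rect(box(180,228,190,240)&(z>.07)&(z<.09),'bin rim')
b=rect(box(180,228,190,240)&(z>.015)&(z<.09),'bin')
rect(box(160,218,235,265)&(z>.004)&(z<.03),'spanner')
rect(box(270,296,150,190)&(z>.028)&(z<.04),'joy')
rect(box(200,235,140,180)&(z>.125)&(z<.145),'tin')
rect(box(125,178,175,225)&(z>.07)&(z<.1),'brown')
rect(box(350,380,260,295)&(z>.01)&(z<.1),'pink')
# cover corners by mask
print('z cover',np.nanmedian(z[box(310,370,130,150)]), 'bench',np.nanmedian(z[box(240,260,260,300)]))
im=c['image'][...,::-1]
cv2.imwrite('pics/topc.png',cv2.resize(im[105:250,290:440],None,fx=5,fy=4,interpolation=cv2.INTER_CUBIC)[:600,:800])
cv2.imwrite('pics/binc.png',cv2.resize(im[140:270,120:300],None,fx=4,fy=4,interpolation=cv2.INTER_CUBIC))
cs=dict(np.load('side0.npz'))
cv2.imwrite('pics/sidec.png',cv2.resize(cs['image'][...,::-1][100:220,170:390],None,fx=3.6,fy=3.6,interpolation=cv2.INTER_CUBIC))
E
```

```text
case all 6050 [ 0.6001 -0.1866] [0.3453 0.2323] 8.34
cover 3894 [ 0.6784 -0.1748] [0.1875 0.2304] 8.17
handle 151 [ 0.6512 -0.1783] [0.0132 0.0795] 8.64
bin rim 231 [0.4761 0.227 ] [0.091  0.0967] 80.26
bin 581 [0.4759 0.2266] [0.0919 0.0968] 80.06
spanner 283 [0.3764 0.2706] [0.0839 0.1696] 6.31
joy 421 [0.6273 0.0023] [0.08   0.0599] 13.9
tin 306 [0.6407 0.1971] [0.0535 0.0535] 88.49
brown 249 [0.518  0.3931] [0.0903 0.0967] 72.75
pink 315 [ 0.3129 -0.2493] [0.0395 0.0661] 83.36
z cover 0.09011540413906491 bench -0.0013831593553129417
```

View pics/topc.png

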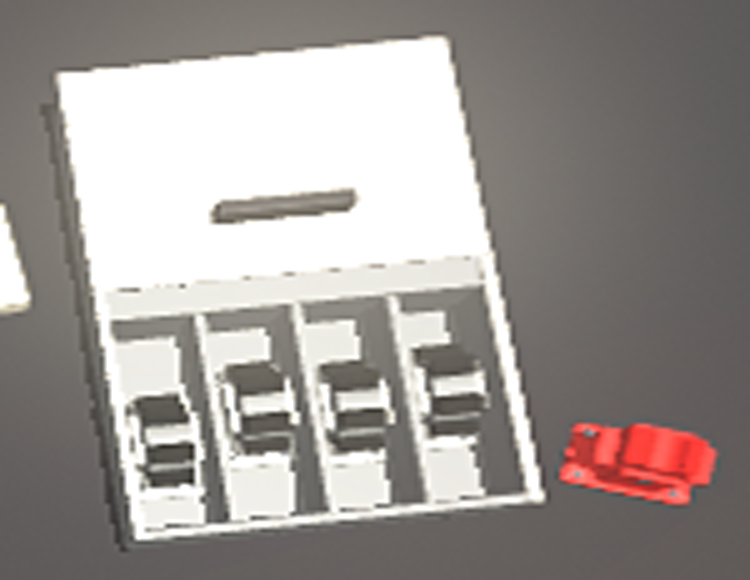

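View pics/binc.png

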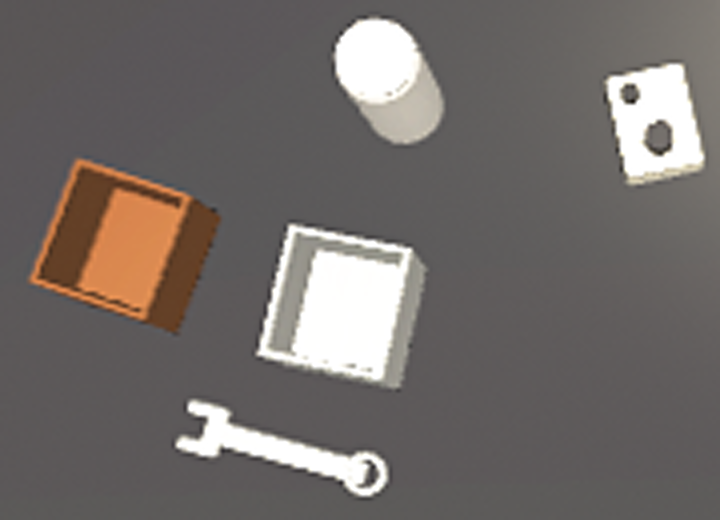

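View pics/sidec.png

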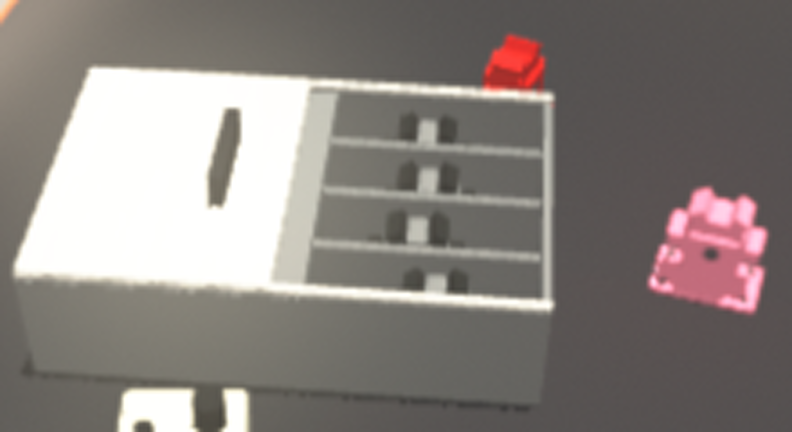

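The enlarged crop confirms it: the bin is the light-grey box near the tin and spanner, with its top mouth at about (206,217) in the top picture, and the brown box is beyond it. Next I measure in case coordinates.

```bash
python3 - <<'E'
from h import *
for n in('top','side'):
    c=dict(np.load(n+'0.npz')); P=pts(c); z=P[...,2]
    m=(P[...,0]>.38)&(P[...,0]<.82)&(P[...,1]>-.36)&(P[...,1]<-.03)&(z>.075)&(z<.1)
    k,lab,st,ce=cv2.connectedComponentsWithStats(m.astype(np.uint8)); i=1+np.argmax(st[1:,4]); m=lab==i
    r=cv2.minAreaRect(P[m][:,:2].astype(np.float32)); print(n,'case',np.round(r[0],4),np.round(r[1],4),r[2])
    a=np.deg2rad(r[2] if r[2]<45 else r[2]-90); ux=np.array([np.cos(a),np.sin(a)]); uy=np.array([-ux[1],ux[0]])
    o=np.array(r[0])-.09*ux; print('origin',o,'yaw',np.rad2deg(a))
    q=P[...,:2]-o; X=q@ux; Y=q@uy
    h=(z>.1)&(z<.125)&(abs(Y)<.06)&(X>.05)&(X<.2); print('handle',X[h].min(),X[h].max(),Y[h].min(),Y[h].max(),np.nanmax(z[h]))
    g=c['image'].astype(int).sum(2)
    for s in(-.084,-.028,.028,.084):
        mm=(abs(Y-s)<.018)&(abs(X)<.06)&(z>.055)&(z<.085)
        d=mm&(g<240)
        print(s,mm.sum(),'X',np.percentile(X[mm],[2,98]).round(4),'Y',np.percentile(Y[mm],[5,95]).round(4),'zmax',np.percentile(z[mm],98).round(4),'dark X',np.percentile(X[d],[2,98]).round(4) if d.sum() else None, 'zt', np.percentile(z[mm&(z>.066)],50) if (mm&(z>.066)).any() else 0)
    # bin
    for nm,cx,cy in(('bin',.476,.227),):
        m=(abs(P[...,0]-cx)<.075)&(abs(P[...,1]-cy)<.075)&(z>.068)&(z<.088)
        r=cv2.minAreaRect(P[m][:,:2].astype(np.float32)); print(nm,np.round(r[0],4),np.round(r[1],4),r[2])
E
```

```text
top case [ 0.6001 -0.1866] [0.3453 0.2323] 8.336756706237793
origin [ 0.51103558 -0.19966628] yaw 8.336756706237793
handle 0.13516245417235187 0.14852416735467294 -0.03887866378054057 0.04059662724716615 0.1203384194429694
-0.084 187 X [-0.015   0.0322] Y [-0.096  -0.0685] zmax 0.0801 dark X [-0.0085  0.0167] zt 0.07327144412290384
-0.028 186 X [-0.0206  0.0236] Y [-0.0404 -0.0134] zmax 0.0791 dark X [-0.0111 -0.0049] zt 0.07310375756114586
0.028 181 X [-0.0141  0.034 ] Y [0.0146 0.0433] zmax 0.0798 dark X [-0.0103 -0.0007] zt 0.07335954256928637
0.084 191 X [-0.0391  0.0118] Y [0.0686 0.0984] zmax 0.0796 dark X [-0.0399  0.0108] zt 0.07314904731492389
bin [0.476 0.227] [0.0911 0.0968] 80.0561294555664
side case [ 0.6024 -0.1832] [0.3442 0.2372] 8.706095695495605
origin [ 0.5134497  -0.19684948] yaw 8.706095695495605
handle 0.13676399454394791 0.14964879535405923 -0.038258768919567636 0.04295625730927374 0.11868319407317711
-0.084 100 X [-0.0123  0.0276] Y [-0.095  -0.0708] zmax 0.0786 dark X [-0.0122  0.0248] zt 0.07384469953557544
-0.028 138 X [-0.0226  0.0254] Y [-0.0402 -0.0148] zmax 0.0799 dark X [-0.0147  0.0208] zt 0.07456117212647817
0.028 163 X [-0.0121  0.0324] Y [0.0152 0.0406] zmax 0.0801 dark X [-0.0101  0.0261] zt 0.07402990688413842
0.084 111 X [-0.0262  0.0139] Y [0.0718 0.0937] zmax 0.0809 dark X [-0.0261  0.0115] zt 0.07520455847179017
bin [0.4792 0.2302] [0.0915 0.0972] 79.94806671142578
```

```bash
cat >> h.py <<'E'
CO=np.array([.5122,-.1983]); CY=np.deg2rad(8.5)
def cw(X,Y,yaw=CY,o=CO):
    return o+np.array([np.cos(yaw)*X-np.sin(yaw)*Y,np.sin(yaw)*X+np.cos(yaw)*Y])
def delta(xy,z,yyaw):
    """increment in tool axes to target TCP with tool y at yaw yyaw (deg)"""
    s=ctrl.get_state(); R=np.array(s['orientation']); p=np.array(s['tcp_pos'])
    y=np.array([np.cos(np.deg2rad(yyaw)),np.sin(np.deg2rad(yyaw)),0]); zz=np.array([0,0,-1.]); T=np.c_[np.cross(y,zz),y,zz]
    rv=cv2.Rodrigues(R.T@T)[0].ravel()
    print('t',round(s['t'],2),'tcp',p.round(4),'F',np.round(s['force'],2),'op',round(s['opening'],4),'j6',np.round(s['joints'],2).tolist())
    print('shift tool mm',(1000*R.T@(np.r_[xy,z]-p)).round(1),'turn deg',np.rad2deg(rv).round(1),'| in target axes',(1000*T.T@(np.r_[xy,z]-p)).round(1))
E
python3 - <<'E'
from h import *
for Y,c in((.084,-.010),(.028,.010),(-.028,.0015),(-.084,.0085)): print(Y,cw(c-.0405,Y))
delta(cw(-.0505,.084),.213,8.5)
E
```

```text
0.084 [ 0.44983871 -0.12268704]
0.028 [ 0.47789635 -0.17511574]
-0.028 [ 0.47776704 -0.23175701]
-0.084 [ 0.49296748 -0.28610723]
t 0.1 tcp [0.2039 0.5372 0.2132] F [-0.67  0.09 -0.46] op 0.0912 j6 [1.19, 0.32, 1.57, 0.0, 1.26, -0.02]
shift tool mm [-464.1 -529.6    1. ] turn deg [-0.1  0.  60.7] | in target axes [-6.890e+02  1.457e+02  2.000e-01]
```

Emit:
step_arm([
  [[-1, 0, 0, 0, 0, 0, 6.7], [-1, 0, 0, 0, 0, 0, 6.7], [-1, 0, 0, 0, 0, 0, 6.7], [-1, 0, 0, 0, 0, 0, 6.7], [-1, 0, 0, 0, 0, 0, 6.7]],
])

```text
t: 0.52
tcp_pos: [0.2039, 0.5373, 0.2134]
orientation: [[-0.579, 0.815, -0.0], [0.815, 0.579, -0.001], [-0.001, -0.001, -1.0]]
force: [-0.1, -0.1, 1.1]
opening: 0.0611
```

Emit:
step_arm([
  [[-1, 0, 0, 0, 0, 0, 6.8], [-1, 0, 0, 0, 0, 0, 6.8], [-1, 0, 0, 0, 0, 0, 6.8], [-1, 0, 0, 0, 0, 0, 6.8], [-1, 0, 0, 0, 0, 0, 0]],
])

```text
t: 0.93
tcp_pos: [0.204, 0.5373, 0.2135]
orientation: [[-0.146, 0.989, -0.0], [0.989, 0.146, -0.001], [-0.001, -0.0, -1.0]]
force: [-0.7, -0.0, 0.2]
opening: 0.0273
```

Emit:
step_arm([
  [[-1, -0.034, 0.007, 0, 0, 0, 0], [-1, -0.034, 0.007, 0, 0, 0, 0], [-1, -0.034, 0.007, 0, 0, 0, 0], [-1, -0.034, 0.007, 0, 0, 0, 0], [-1, -0.034, 0.007, 0, 0, 0, 0]],
])

```text
t: 1.35
tcp_pos: [0.2639, 0.373, 0.2137]
orientation: [[-0.152, 0.988, -0.0], [0.988, 0.152, -0.001], [-0.0, -0.0, -1.0]]
force: [0.0, -0.2, -0.4]
opening: 0.0001
```

Emit:
step_arm([
  [[-1, -0.034, 0.007, 0, 0, 0, 0], [-1, -0.034, 0.007, 0, 0, 0, 0], [-1, -0.034, 0.007, 0, 0, 0, 0], [-1, -0.034, 0.007, 0, 0, 0, 0], [-1, -0.034, 0.007, 0, 0, 0, 0]],
])

```text
t: 1.77
tcp_pos: [0.3236, 0.21, 0.2139]
orientation: [[-0.152, 0.988, 0.0], [0.988, 0.152, 0.0], [0.0, 0.0, -1.0]]
force: [0.6, 0.7, 0.5]
opening: 0.0004
```

Emit:
step_arm([
  [[-1, -0.034, 0.007, 0, 0, 0, 0], [-1, -0.034, 0.007, 0, 0, 0, 0], [-1, -0.034, 0.007, 0, 0, 0, 0], [-1, -0.034, 0.007, 0, 0, 0, 0], [-1, -0.034, 0.007, 0, 0, 0, 0]],
])

```text
t: 2.18
tcp_pos: [0.3834, 0.0471, 0.214]
orientation: [[-0.151, 0.988, 0.0], [0.988, 0.151, 0.0], [0.0, 0.0, -1.0]]
force: [0.4, 0.7, 0.1]
opening: 0.0003
```

Emit:
step_arm([
  [[-1, -0.034, 0.007, 0, 0, 0, 0], [-1, -0.034, 0.007, 0, 0, 0, 0], [-1, -0.034, 0.007, 0, 0, 0, 0], [-1, -0.034, 0.007, 0, 0, 0, 0], [-1, 0, 0, 0, 0, 0, 0]],
])

```text
t: 2.6
tcp_pos: [0.4332, -0.0864, 0.2138]
orientation: [[-0.146, 0.989, 0.002], [0.989, 0.146, -0.003], [-0.003, 0.001, -1.0]]
force: [0.5, 0.0, 1.1]
opening: 0.0006
```

```bash
python3 - <<'E'
from h import *
delta(cw(-.0505,.084),.120,8.5)
E
```

```text
t 2.6 tcp [ 0.4332 -0.0864  0.2138] F [0.55 0.02 1.05] op 0.0006 j6 [-0.22, 0.11, 1.85, -0.0, 1.19, -0.37]
shift tool mm [-38.   11.   93.9] turn deg [ 0.1  0.2 -0.1] | in target axes [-38.3  11.   93.8]
```

Force noise is about 1 N.

Emit:
step_arm([
  [[-1, -0.019, 0.0055, 0.023, 0, 0, 0], [-1, -0.019, 0.0055, 0.023, 0, 0, 0], [-1, 0, 0, 0.03, 0, 0, 0], [-1, 0, 0, 0.018, 0, 0, 0], [-1, 0, 0, 0, 0, 0, 0]],
])

```text
t: 3.02
tcp_pos: [0.4445, -0.1165, 0.1163]
orientation: [[-0.15, 0.989, -0.009], [0.989, 0.15, 0.003], [0.004, -0.008, -1.0]]
force: [-0.5, -0.0, 0.6]
opening: 0.0004
```

```bash
python3 - <<'E'
from h import *
delta(cw(-.0505,.084),.069,8.5)
c=cap('side','s1.png'); cv2.imwrite('pics/s1c.png',cv2.resize(c['image'][...,::-1][60:260,170:430],None,fx=3,fy=3,interpolation=cv2.INTER_CUBIC))
E
```

```text
t 3.02 tcp [ 0.4445 -0.1165  0.1163] F [-0.49 -0.03  0.63] op 0.0004 j6 [-0.28, 0.24, 1.96, 0.0, 0.96, -0.43]
shift tool mm [-7.1  4.7 47.2] turn deg [-0.5 -0.2  0.1] | in target axes [-6.9  4.3 47.3]
```

View pics/s1c.png

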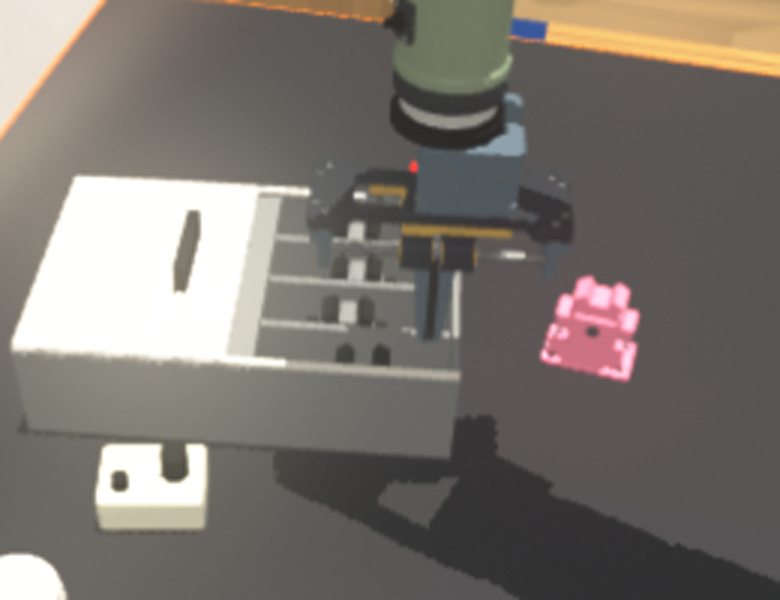

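Emit:
step_arm([
  [[-1, -0.005, 0.004, 0, 0, 0, 0], [-1, 0, 0, 0, 0, 0, 0], [-1, 0, 0, 0.02, 0, 0, 0], [-1, 0, 0, 0.012, 0, 0, 0], [-1, 0, 0, 0, 0, 0, 0]],
])

```text
t: 3.48
tcp_pos: [0.452, -0.1216, 0.0875]
orientation: [[-0.149, 0.989, -0.001], [0.989, 0.149, 0.001], [0.001, -0.001, -1.0]]
force: [-0.4, 0.2, -0.0]
opening: 0.0006
```

```bash
python3 - <<'E'
from h import *
delta(cw(-.0505,.084),.069,8.5)
E
```

```text
t 3.48 tcp [ 0.452  -0.1216  0.0875] F [-0.39  0.24 -0.  ] op 0.0006 j6 [-0.29, 0.28, 1.98, 0.0, 0.88, -0.44]
shift tool mm [-0.8 -2.3 18.5] turn deg [-0.1 -0.   0.1] | in target axes [-0.8 -2.3 18.5]
```

Emit:
step_arm([
  [[-1, -0.001, -0.002, 0.009, 0, 0, 0], [-1, 0, 0, 0.009, 0, 0, 0], [-1, 0, 0, 0, 0, 0, 0]],
])

```text
t: 3.73
tcp_pos: [0.45, -0.123, 0.0691]
orientation: [[-0.148, 0.989, -0.001], [0.989, 0.148, 0.001], [0.001, -0.001, -1.0]]
force: [0.3, -0.7, -0.5]
opening: 0.0005
```

Emit:
step_arm([
  [[-1, 0, 0.004, 0, 0, 0, 0], [-1, 0, 0.004, 0, 0, 0, 0], [-1, 0, 0.003, 0, 0, 0, 0], [-1, 0, 0, 0, 0, 0, 0], [-1, 0, 0, 0, 0, 0, 0]],
])

```text
t: 4.15
tcp_pos: [0.462, -0.1216, 0.0702]
orientation: [[-0.148, 0.989, 0.001], [0.989, 0.148, -0.0], [-0.0, 0.001, -1.0]]
force: [-0.2, -0.4, -0.1]
opening: 0.0002
```

Emit:
step_arm([
  [[-1, 0, 0.003, -0.001, 0, 0, 0], [-1, 0, 0.003, -0.001, 0, 0, 0], [-1, 0, 0, 0, 0, 0, 0], [-1, 0, 0, 0, 0, 0, 0]],
])

```text
t: 4.48
tcp_pos: [0.4671, -0.1206, 0.0725]
orientation: [[-0.148, 0.989, -0.001], [0.989, 0.148, 0.0], [0.0, -0.001, -1.0]]
force: [-2.8, 0.4, 4.8]
opening: 0.0004
```

```bash
python3 - <<'E'
from h import *
delta(cw(-.0235,.084),.075,8.5)
c=cap('side','s2.png'); cv2.imwrite('pics/s2c.png',cv2.resize(c['image'][...,::-1][100:220,220:350],None,fx=5,fy=5,interpolation=cv2.INTER_CUBIC))
E
```

```text
t 4.48 tcp [ 0.4671 -0.1206  0.0725] F [-2.75  0.43  4.83] op 0.0004 j6 [-0.28, 0.32, 1.97, -0.0, 0.85, -0.43]
shift tool mm [ 0.4  9.6 -2.5] turn deg [-0. -0.  0.] | in target axes [ 0.4  9.6 -2.5]
```

View pics/s2c.png

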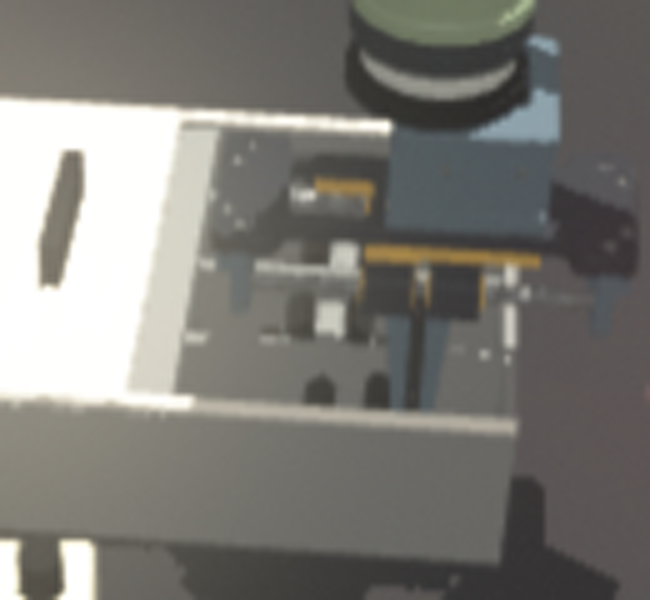

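```bash
python3 - <<'E'
from h import *
a=dict(np.load('side0.npz'))['image'][...,::-1][160:200,255:325]; b=cv2.imread('pics/s1.png')[160:200,255:325]; c=cv2.imread('pics/s2.png')[160:200,255:325]
cv2.imwrite('pics/cmp.png',np.vstack([cv2.resize(np.clip(i.astype(float)*1.8,0,255).astype(np.uint8),None,fx=5,fy=5,interpolation=cv2.INTER_CUBIC) for i in(a,b,c)]))
E
```

```text
(no output)
```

View pics/cmp.png

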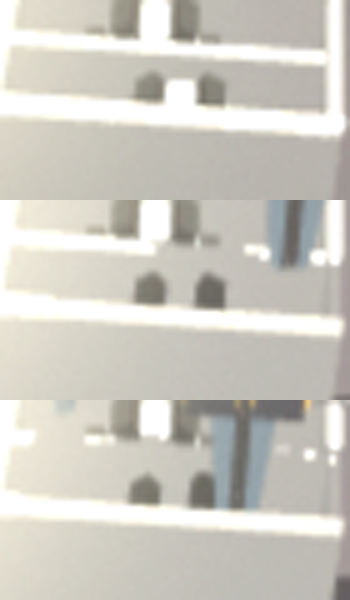

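Emit:
step_arm([
  [[-1, 0, -0.006, 0, 0, 0, 0], [-1, 0, 0, 0.006, 0, 0, 0], [-1, 0, 0, 0, 0, 0, 0]],
])

```text
t: 4.78
tcp_pos: [0.4607, -0.1214, 0.065]
orientation: [[-0.148, 0.989, -0.001], [0.989, 0.148, 0.0], [0.001, -0.001, -1.0]]
force: [-0.7, 0.2, -0.5]
opening: 0.0003
```

Emit:
step_arm([
  [[-1, 0, 0.004, 0.0, 0, 0, 0], [-1, 0, 0.004, 0.0, 0, 0, 0], [-1, 0, 0, 0, 0, 0, 0]],
])

```text
t: 5.03
tcp_pos: [0.4701, -0.1203, 0.066]
orientation: [[-0.148, 0.989, 0.0], [0.989, 0.148, 0.0], [0.0, 0.0, -1.0]]
force: [-1.3, 0.6, 1.6]
opening: 0.0
```

Emit:
step_arm([
  [[-1, 0, 0.003, 0, 0, 0, 0], [-1, 0, 0, 0, 0, 0, 0]],
])

```text
t: 5.2
tcp_pos: [0.4709, -0.1201, 0.0661]
orientation: [[-0.149, 0.989, -0.004], [0.989, 0.149, -0.0], [0.0, -0.004, -1.0]]
force: [-5.5, -1.6, 7.6]
opening: 0.0005
```

```bash
python3 - <<'E'
from h import *
delta(cw(-.0235,.084),.066,8.5)
c=cap('side','s3.png')
a=dict(np.load('side0.npz'))['image'][...,::-1][160:200,255:325]; b=cv2.imread('pics/s1.png')[160:200,255:325]; c=cv2.imread('pics/s3.png')[160:200,255:325]
cv2.imwrite('pics/cmp2.png',np.vstack([cv2.resize(np.clip(i.astype(float)*1.8,0,255).astype(np.uint8),None,fx=5,fy=5,interpolation=cv2.INTER_CUBIC) for i in(a,b,c)]))
E
```

```text
t 5.2 tcp [ 0.4709 -0.1201  0.0661] F [-5.46 -1.58  7.61] op 0.0005 j6 [-0.27, 0.33, 1.97, -0.0, 0.84, -0.42]
shift tool mm [0.6 5.8 0.1] turn deg [-0.2 -0.   0.1] | in target axes [0.6 5.8 0.1]
```

View pics/cmp2.png

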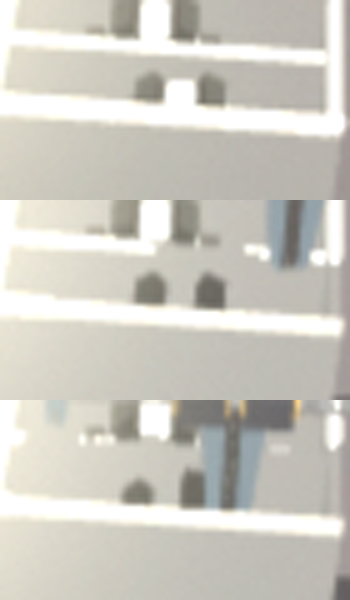

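Wheel 1 (stall +84) is turning: its far block has dropped and the near one has risen, and the load now is the tip on the hub. Lift the tip and continue the sweep.

Emit:
step_arm([
  [[-1, 0, -0.002, -0.004, 0, 0, 0], [-1, 0, 0.003, -0.003, 0, 0, 0], [-1, 0, 0.004, -0.002, 0, 0, 0], [-1, 0, 0.004, 0, 0, 0, 0], [-1, 0, 0, 0, 0, 0, 0]],
])

```text
t: 5.67
tcp_pos: [0.483, -0.1186, 0.0753]
orientation: [[-0.148, 0.989, 0.002], [0.989, 0.148, -0.0], [-0.001, 0.002, -1.0]]
force: [0.5, 0.0, 0.0]
opening: 0.0005
```

Emit:
step_arm([
  [[-1, 0, 0.003, 0, 0, 0, 0], [-1, 0, 0.003, 0, 0, 0, 0], [-1, 0, 0, 0, 0, 0, 0]],
])

```text
t: 5.92
tcp_pos: [0.4879, -0.1176, 0.0748]
orientation: [[-0.148, 0.989, 0.0], [0.989, 0.148, 0.0], [0.0, 0.001, -1.0]]
force: [-1.0, -0.9, -0.9]
opening: 0.0006
```

```bash
python3 - <<'E'
from h import *
delta(cw(-.0235,.084),.066,8.5)
c=cap('side','s4.png')
a=dict(np.load('side0.npz'))['image'][...,::-1][160:200,255:325]; b=cv2.imread('pics/s3.png')[160:200,255:325]; c=cv2.imread('pics/s4.png')[160:200,255:325]
cv2.imwrite('pics/cmp3.png',np.vstack([cv2.resize(np.clip(i.astype(float)*1.8,0,255).astype(np.uint8),None,fx=5,fy=5,interpolation=cv2.INTER_CUBIC) for i in(a,b,c)]))
E
```

```text
t 5.92 tcp [ 0.4879 -0.1176  0.0748] F [-1.05 -0.9  -0.9 ] op 0.0006 j6 [-0.26, 0.34, 1.93, 0.0, 0.87, -0.41]
shift tool mm [  0.6 -11.4   8.8] turn deg [ 0. -0.  0.] | in target axes [  0.6 -11.4   8.8]
```

View pics/cmp3.png

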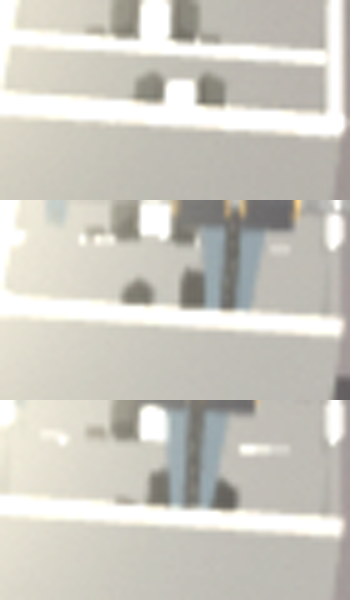

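Wheel 1 has turned roughly 35° and is free. On to stall +28.

Emit:
step_arm([
  [[-1, 0, -0.002, -0.01, 0, 0, 0], [-1, 0, 0, -0.022, 0, 0, 0], [-1, -0.028, -0.005, 0, 0, 0, 0], [-1, -0.027, -0.005, 0, 0, 0, 0], [-1, 0, 0, 0, 0, 0, 0]],
])

```text
t: 6.38
tcp_pos: [0.4841, -0.1774, 0.1083]
orientation: [[-0.146, 0.989, 0.003], [0.989, 0.146, -0.003], [-0.003, 0.002, -1.0]]
force: [-0.8, 0.3, 0.4]
opening: 0.0005
```

```bash
python3 - <<'E'
from h import *
delta(cw(-.024,.028),.065,8.5)
E
```

```text
t 6.38 tcp [ 0.4841 -0.1774  0.1083] F [-0.83  0.32  0.37] op 0.0005 j6 [-0.37, 0.32, 1.86, -0.0, 0.96, -0.52]
shift tool mm [ 3.3  0.6 43.3] turn deg [ 0.1  0.2 -0.1] | in target axes [ 3.2  0.7 43.3]
```

Emit:
step_arm([
  [[-1, 0.002, 0, 0.02, 0, 0, 0], [-1, 0, 0, 0.014, 0, 0, 0], [-1, 0, 0, 0.009, 0, 0, 0], [-1, 0, 0, 0, 0, 0, 0]],
])

```text
t: 6.72
tcp_pos: [0.4817, -0.1712, 0.0625]
orientation: [[-0.148, 0.989, -0.004], [0.989, 0.148, 0.002], [0.002, -0.003, -1.0]]
force: [-0.3, -0.7, -0.4]
opening: 0.0002
```

```bash
python3 - <<'E'
from h import *
delta(cw(-.024,.028),.065,8.5)
E
```

```text
t 6.72 tcp [ 0.4817 -0.1712  0.0625] F [-0.33 -0.65 -0.36] op 0.0002 j6 [-0.36, 0.37, 1.92, 0.0, 0.86, -0.51]
shift tool mm [-3.4  2.2 -2.5] turn deg [-0.2 -0.1  0. ] | in target axes [-3.4  2.2 -2.5]
```

Emit:
step_arm([
  [[-1, -0.002, 0.004, -0.002, 0, 0, 0], [-1, 0, 0.003, -0.001, 0, 0, 0], [-1, 0, 0.002, 0, 0, 0, 0], [-1, 0, 0, 0, 0, 0, 0], [-1, 0, 0, 0, 0, 0, 0]],
])

```text
t: 7.13
tcp_pos: [0.4924, -0.1723, 0.0672]
orientation: [[-0.148, 0.989, -0.0], [0.989, 0.148, 0.0], [0.0, -0.0, -1.0]]
force: [-1.9, 0.8, 0.2]
opening: 0.0006
```

Emit:
step_arm([
  [[-1, 0, 0.002, -0.001, 0, 0, 0], [-1, 0, 0.002, 0, 0, 0, 0], [-1, 0, 0, 0, 0, 0, 0], [-1, 0, 0, 0, 0, 0, 0]],
])

```text
t: 7.47
tcp_pos: [0.4963, -0.1718, 0.068]
orientation: [[-0.148, 0.989, -0.0], [0.989, 0.148, 0.0], [0.0, -0.0, -1.0]]
force: [-3.5, 0.9, 1.2]
opening: 0.0006
```

```bash
cat >> h.py <<'E'
def cmp(prev,new,out,u0,u1,v0,v1):
    cap('side',new)
    a=dict(np.load('side0.npz'))['image'][...,::-1]
    L=[a]+[cv2.imread('pics/'+p) for p in prev]+[cv2.imread('pics/'+new)]
    cv2.imwrite('pics/'+out,np.vstack([cv2.resize(np.clip(i[v0:v1,u0:u1].astype(float)*1.8,0,255).astype(np.uint8),None,fx=5,fy=5,interpolation=cv2.INTER_CUBIC) for i in L]))
E
python3 - <<'E'
from h import *
delta(cw(-.005+.01,.028),.075,8.5)
cmp([],'s5.png','cmp5.png',240,325,140,200)
E
```

```text
t 7.47 tcp [ 0.4963 -0.1718  0.068 ] F [-3.46  0.87  1.15] op 0.0006 j6 [-0.36, 0.38, 1.88, 0.0, 0.88, -0.5]
shift tool mm [-0.5 16.8 -7. ] turn deg [-0. -0.  0.] | in target axes [-0.5 16.8 -7. ]
```

View pics/cmp5.png

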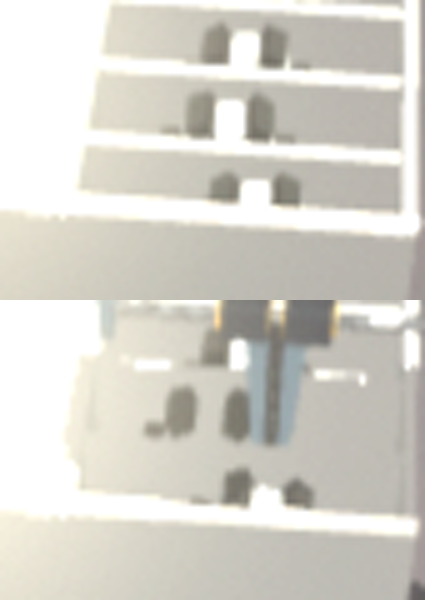

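In stall +28 the two upper blocks and the level block all moved left together by about 4 px at 3.5 N, without turning. The caster slid about 8 mm, so this is the binding candidate. I back off and try the other two.

Emit:
step_arm([
  [[-1, 0, -0.003, -0.01, 0, 0, 0], [-1, 0, -0.002, -0.022, 0, 0, 0], [-1, -0.028, -0.007, 0, 0, 0, 0], [-1, -0.028, -0.007, 0, 0, 0, 0], [-1, 0, 0, 0, 0, 0, 0]],
])

```text
t: 7.93
tcp_pos: [0.4879, -0.235, 0.1018]
orientation: [[-0.146, 0.989, 0.006], [0.989, 0.146, -0.005], [-0.006, 0.006, -1.0]]
force: [0.5, -0.6, 0.6]
opening: 0.0005
```

Emit:
step_arm([
  [[-1, 0, 0, 0, 0, 0, 0], [-1, 0, -0.002, 0.005, 0, 0, 0]],
])

```text
t: 8.1
tcp_pos: [0.4854, -0.231, 0.0961]
orientation: [[-0.147, 0.989, 0.004], [0.989, 0.147, -0.001], [-0.002, 0.004, -1.0]]
force: [0.6, -0.5, -0.3]
opening: 0.0006
```

```bash
python3 - <<'E'
from h import *
delta(cw(-.0325,-.028),.065,8.5)
E
```

```text
t 8.1 tcp [ 0.4854 -0.231   0.0961] F [ 0.62 -0.51 -0.31] op 0.0006 j6 [-0.47, 0.36, 1.82, 0.0, 0.95, -0.61]
shift tool mm [ 0.4 -1.3 31.1] turn deg [ 0.2  0.1 -0. ] | in target axes [ 0.4 -1.2 31.1]
```

Emit:
step_arm([
  [[-1, 0, 0, 0.012, 0, 0, 0], [-1, 0, 0, 0.01, 0, 0, 0], [-1, 0, 0, 0.007, 0, 0, 0], [-1, 0, 0, 0, 0, 0, 0]],
])

```text
t: 8.43
tcp_pos: [0.4828, -0.2293, 0.0641]
orientation: [[-0.149, 0.989, -0.003], [0.989, 0.149, 0.002], [0.002, -0.003, -1.0]]
force: [-0.0, 0.4, -0.3]
opening: 0.0005
```

Emit:
step_arm([
  [[-1, 0, 0.004, 0, 0, 0, 0], [-1, 0, 0.003, 0, 0, 0, 0], [-1, 0, 0.002, 0, 0, 0, 0], [-1, 0, 0, 0, 0, 0, 0], [-1, 0, 0, 0, 0, 0, 0]],
])

```text
t: 8.85
tcp_pos: [0.4933, -0.2292, 0.0663]
orientation: [[-0.148, 0.989, 0.001], [0.989, 0.148, -0.0], [-0.0, 0.001, -1.0]]
force: [-1.7, 0.2, 1.2]
opening: 0.0003
```

```bash
python3 - <<'E'
from h import *
delta(cw(-.005+.0015,-.028),.075,8.5)
cmp([],'s6.png','cmp6.png',240,325,130,190)
E
```

```text
t 8.85 tcp [ 0.4933 -0.2292  0.0663] F [-1.75  0.2   1.2 ] op 0.0003 j6 [-0.46, 0.41, 1.84, 0.0, 0.89, -0.61]
shift tool mm [-0.3 19.8 -8.7] turn deg [0. 0. 0.] | in target axes [-0.3 19.8 -8.7]
```

View pics/cmp6.png

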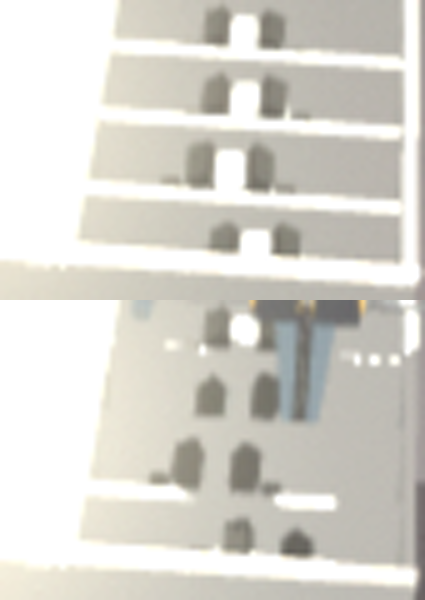

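Emit:
step_arm([
  [[-1, 0, 0.003, -0.002, 0, 0, 0], [-1, 0, 0.003, -0.003, 0, 0, 0], [-1, 0, 0.003, -0.003, 0, 0, 0], [-1, 0, 0.003, -0.001, 0, 0, 0], [-1, 0, 0, 0, 0, 0, 0]],
])

```text
t: 9.32
tcp_pos: [0.5058, -0.2275, 0.0755]
orientation: [[-0.148, 0.989, 0.002], [0.989, 0.148, -0.001], [-0.001, 0.002, -1.0]]
force: [0.1, 1.1, 0.6]
opening: 0.0003
```

```bash
python3 - <<'E'
from h import *
delta(cw(-.005+.0015,-.028),.075,8.5)
cmp([],'s7.png','cmp7.png',240,325,130,190)
E
```

```text
t 9.32 tcp [ 0.5058 -0.2275  0.0755] F [0.1  1.14 0.63] op 0.0003 j6 [-0.44, 0.41, 1.81, 0.0, 0.92, -0.59]
shift tool mm [-0.1  7.1  0.5] turn deg [0.1 0.  0. ] | in target axes [-0.1  7.2  0.5]
```

View pics/cmp7.png

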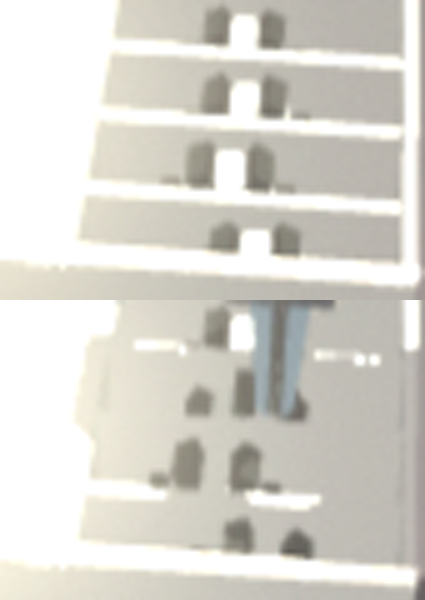

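Stall −28's wheel turns freely: its far block dropped and the following block appears at (300,405). Finish this stroke.

Emit:
step_arm([
  [[-1, 0, 0.004, 0, 0, 0, 0], [-1, 0, 0.004, 0, 0, 0, 0], [-1, 0, 0, 0, 0, 0, 0], [-1, 0, -0.003, -0.01, 0, 0, 0], [-1, 0, 0, -0.022, 0, 0, 0]],
])

```text
t: 9.78
tcp_pos: [0.5071, -0.2257, 0.1051]
orientation: [[-0.148, 0.989, -0.007], [0.989, 0.148, 0.003], [0.004, -0.006, -1.0]]
force: [0.0, -0.3, -0.2]
opening: 0.0003
```

Emit:
step_arm([
  [[-1, -0.028, -0.009, 0, 0, 0, 0], [-1, -0.028, -0.009, 0, 0, 0, 0], [-1, 0, 0, 0, 0, 0, 0]],
])

```text
t: 10.03
tcp_pos: [0.4999, -0.2889, 0.1083]
orientation: [[-0.146, 0.989, 0.002], [0.989, 0.146, -0.004], [-0.004, 0.002, -1.0]]
force: [-0.0, -0.0, -0.3]
opening: 0.0006
```

```bash
python3 - <<'E'
from h import *
delta(cw(-.034+.008,-.084),.065,8.5)
cmp([],'s8.png','cmp8.png',240,325,130,190)
E
```

```text
t 10.03 tcp [ 0.4999 -0.2889  0.1083] F [-0.03 -0.01 -0.31] op 0.0006 j6 [-0.54, 0.41, 1.72, -0.0, 1.02, -0.69]
shift tool mm [ 4.  -0.6 43.2] turn deg [ 0.1  0.2 -0.1] | in target axes [ 3.8 -0.5 43.3]
```

View pics/cmp8.png

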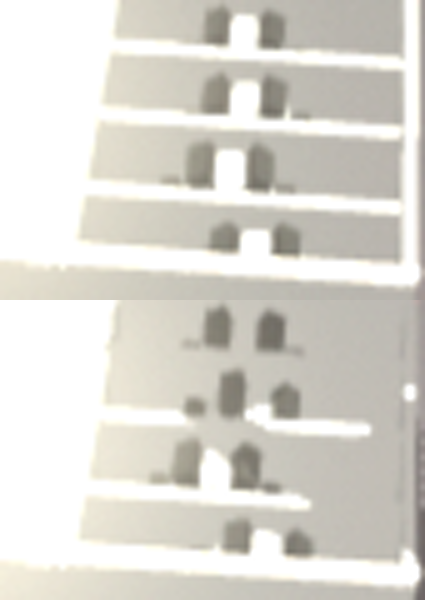

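Emit:
step_arm([
  [[-1, 0.001, 0, 0.018, 0, 0, 0], [-1, 0, 0, 0.014, 0, 0, 0], [-1, 0, 0, 0.009, 0, 0, 0], [-1, 0, 0, 0, 0, 0, 0], [-1, 0, 0, 0, 0, 0, 0]],
])

```text
t: 10.5
tcp_pos: [0.4998, -0.2831, 0.0658]
orientation: [[-0.148, 0.989, -0.001], [0.989, 0.148, 0.001], [0.001, -0.001, -1.0]]
force: [-0.3, 0.8, 0.3]
opening: 0.0009
```

Emit:
step_arm([
  [[-1, -0.002, 0.004, 0, 0, 0, 0], [-1, 0, 0.003, 0, 0, 0, 0], [-1, 0, 0.002, 0, 0, 0, 0], [-1, 0, 0, 0, 0, 0, 0]],
])

```text
t: 10.83
tcp_pos: [0.5102, -0.2845, 0.0665]
orientation: [[-0.148, 0.989, 0.002], [0.989, 0.148, -0.001], [-0.001, 0.001, -1.0]]
force: [0.1, -0.7, -0.2]
opening: 0.0001
```

Emit:
step_arm([
  [[-1, 0, 0.003, -0.002, 0, 0, 0], [-1, 0, 0.003, -0.003, 0, 0, 0], [-1, 0, 0, 0, 0, 0, 0]],
])

```text
t: 11.08
tcp_pos: [0.5161, -0.2836, 0.0717]
orientation: [[-0.148, 0.989, 0.002], [0.989, 0.148, -0.001], [-0.001, 0.002, -1.0]]
force: [0.0, -0.2, -0.6]
opening: 0.0005
```

```bash
python3 - <<'E'
from h import *
delta(cw(-.004+.008,-.084),.075,8.5)
cmp([],'s9.png','cmp9.png',240,325,120,180)
E
```

```text
t 11.08 tcp [ 0.5161 -0.2836  0.0717] F [ 0.02 -0.16 -0.58] op 0.0005 j6 [-0.52, 0.46, 1.73, 0.0, 0.95, -0.67]
shift tool mm [ 1.  12.7 -3.3] turn deg [0.1 0.1 0. ] | in target axes [ 1.  12.7 -3.3]
```

View pics/cmp9.png

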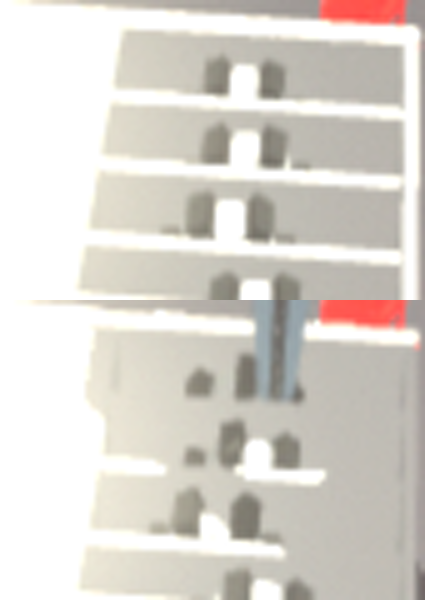

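Stall −84's wheel also turns, at zero force, so the caster in stall +28 is the one that binds. I finish the stroke, then lift clear and look.

Emit:
step_arm([
  [[-1, 0, 0.004, -0.002, 0, 0, 0], [-1, 0, 0.004, -0.001, 0, 0, 0], [-1, 0, 0.004, 0, 0, 0, 0], [-1, 0, 0.002, 0, 0, 0, 0], [-1, 0, 0, 0, 0, 0, 0]],
])

```text
t: 11.55
tcp_pos: [0.5295, -0.2813, 0.0738]
orientation: [[-0.148, 0.989, 0.0], [0.989, 0.148, -0.0], [-0.0, 0.0, -1.0]]
force: [-0.1, 0.2, 0.4]
opening: 0.0006
```

Emit:
step_arm([
  [[-1, 0, -0.003, -0.01, 0, 0, 0], [-1, 0, 0, -0.03, 0, 0, 0], [0, 0, 0, -0.04, 0, 0, 0], [1, 0, 0, -0.04, 0, 0, 0], [1, 0, 0, 0, 0, 0, 0]],
])

```text
t: 11.97
tcp_pos: [0.5296, -0.284, 0.2034]
orientation: [[-0.148, 0.989, 0.014], [0.989, 0.148, -0.008], [-0.01, 0.013, -1.0]]
force: [1.1, -0.8, 0.3]
opening: 0.0173
```

```bash
python3 - <<'E'
from h import *
cmp([],'s10.png','cmp10.png',240,325,120,200)
c=cap('top','t10.png'); cs=ctrl.capture('side'); cv2.imwrite('pics/t10c.png',cv2.resize(c['image'][...,::-1][160:250,300:410],None,fx=6,fy=6,interpolation=cv2.INTER_CUBIC))
for n,c in(('top',c),('side',cs)):
    P=pts(c);z=P[...,2]; 
    o=np.array([.51104,-.19967]) if n=='top' else np.array([.51345,-.19685]); a=np.deg2rad(8.5); ux=np.array([np.cos(a),np.sin(a)]);uy=np.array([-ux[1],ux[0]])
    q=P[...,:2]-o;X=q@ux;Y=q@uy
    for s in(-.084,-.028,.028,.084):
        mm=(abs(Y-s)<.018)&(abs(X)<.06)&(z>.058)&(z<.085)
        print(n,s,mm.sum(),np.percentile(X[mm],[2,98]).round(4),np.percentile(Y[mm],[3,97]).round(4))
E
```

```text
top -0.084 116 [-0.0114  0.0376] [-0.0941 -0.0677]
top -0.028 201 [-0.0235  0.032 ] [-0.0405 -0.0115]
top 0.028 164 [-0.0063  0.0336] [0.0115 0.0443]
top 0.084 173 [-0.0332  0.0201] [0.0693 0.0988]
side -0.084 101 [-0.0146  0.0277] [-0.0957 -0.0688]
side -0.028 149 [-0.0221  0.0336] [-0.041 -0.014]
side 0.028 157 [-0.0049  0.0358] [0.0141 0.0397]
side 0.084 114 [-0.0312  0.0202] [0.0713 0.0944]
```

View pics/cmp10.png

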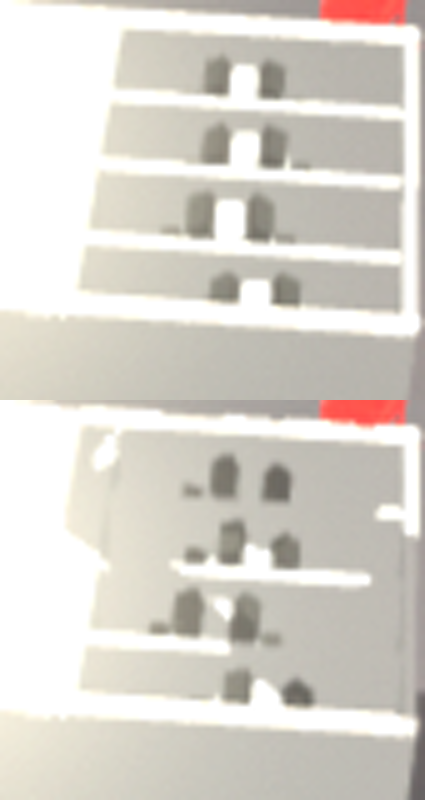

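View pics/t10c.png

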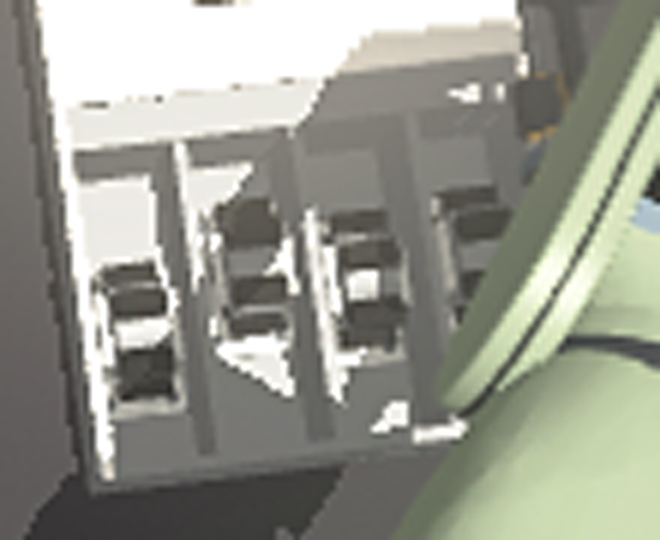

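Both views agree. Stalls +84, −28 and −84 are turned roughly 40°, and the +28 caster still has its symmetric blocks, so it binds. I grip that one fore and aft on the tread.

```bash
python3 - <<'E'
from h import *
delta(cw(.0147,.028),.03,8.5)
E
```

```text
t 12.12 tcp [ 0.5254 -0.2817  0.1945] F [-1.2  -0.49 -0.02] op 0.0297 j6 [-0.51, 0.37, 1.55, 0.0, 1.23, -0.66]
shift tool mm [112.5  13.9 164.4] turn deg [0. 0. 0.] | in target axes [112.5  14.  164.5]
```

Emit:
step_arm([
  [[0.75, 0.03, 0.0035, 0, 0, 0, 0], [0.75, 0.03, 0.0035, 0, 0, 0, 0], [0.75, 0.03, 0.0035, 0, 0, 0, 0], [0.75, 0.022, 0.0035, 0, 0, 0, 0], [0.75, 0, 0, 0, 0, 0, 0]],
])

```text
t: 12.53
tcp_pos: [0.5214, -0.165, 0.1921]
orientation: [[-0.151, 0.988, -0.005], [0.988, 0.151, 0.003], [0.004, -0.004, -1.0]]
force: [-0.3, 0.1, 1.3]
opening: 0.0632
```

Emit:
step_arm([
  [[0.75, 0, 0, 0.03, 0, 0, 0], [0.75, 0, 0, 0.03, 0, 0, 0], [0.75, 0, 0, 0.02, 0, 0, 0], [0.75, 0, 0, 0, 0, 0, 0], [0.75, 0, 0, 0, 0, 0, 0]],
])

```text
t: 12.95
tcp_pos: [0.5219, -0.1691, 0.1123]
orientation: [[-0.148, 0.989, -0.004], [0.989, 0.148, 0.001], [0.002, -0.004, -1.0]]
force: [-0.2, 0.1, 0.8]
opening: 0.0798
```

```bash
python3 - <<'E'
from h import *
delta(cw(.0147,.028),.03,8.5)
cmp([],'s11.png','cmp11.png',220,345,110,210)
c=cap('top','t11.png'); cv2.imwrite('pics/t11c.png',cv2.resize(c['image'][...,::-1][110:250,290:430],None,fx=4,fy=4,interpolation=cv2.INTER_CUBIC))
E
```

```text
t 12.95 tcp [ 0.5219 -0.1691  0.1123] F [-0.17  0.14  0.79] op 0.0798 j6 [-0.33, 0.37, 1.77, -0.0, 1.01, -0.48]
shift tool mm [ 0.4  1.1 82.3] turn deg [-0.2 -0.1 -0. ] | in target axes [ 0.6  0.8 82.3]
```

View pics/cmp11.png

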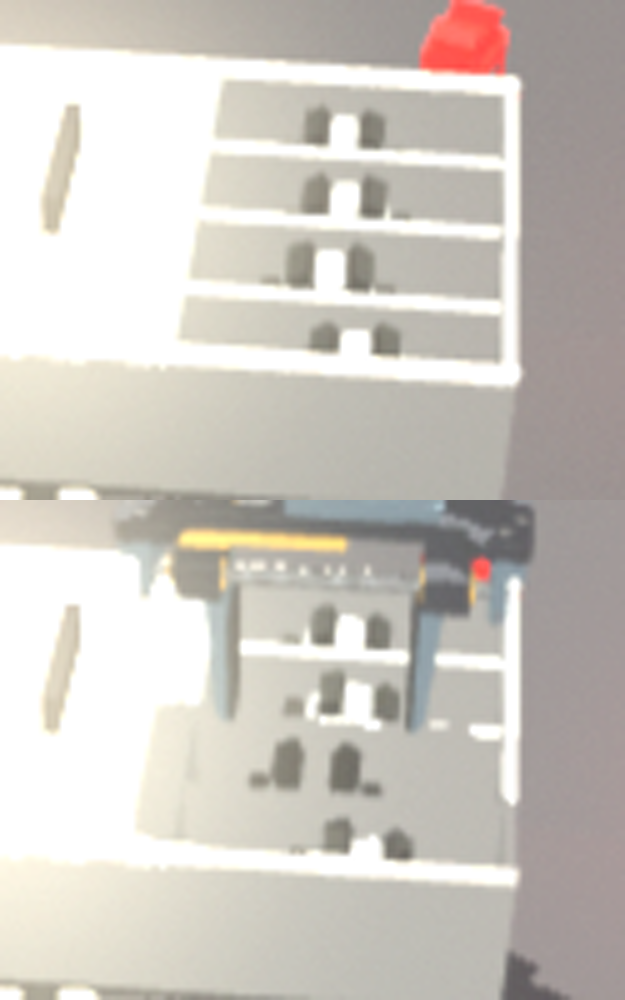

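View pics/t11c.png

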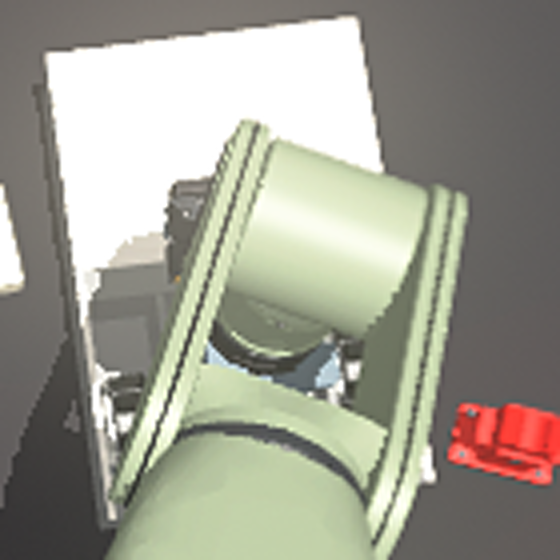

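Emit:
step_arm([
  [[0.75, 0, 0.001, 0.025, 0, 0, 0], [0.75, 0, 0, 0.02, 0, 0, 0], [0.75, 0, 0, 0.015, 0, 0, 0], [0.75, 0, 0, 0, 0, 0, 0]],
])

```text
t: 13.38
tcp_pos: [0.5231, -0.1687, 0.0526]
orientation: [[-0.148, 0.989, -0.003], [0.989, 0.148, 0.001], [0.001, -0.003, -1.0]]
force: [-0.1, 0.3, -0.1]
opening: 0.0799
```

Emit:
step_arm([
  [[0.75, 0, 0, 0.011, 0, 0, 0], [0.75, 0, 0, 0.009, 0, 0, 0], [0.75, 0, 0, 0, 0, 0, 0]],
])

```text
t: 13.63
tcp_pos: [0.524, -0.1689, 0.0338]
orientation: [[-0.148, 0.989, -0.001], [0.989, 0.148, 0.0], [0.0, -0.001, -1.0]]
force: [-0.3, 0.6, -0.5]
opening: 0.0802
```

```bash
python3 - <<'E'
from h import *
delta(cw(.0147,.028),.03,8.5)
cmp([],'s12.png','cmp12.png',220,345,110,210)
E
```

```text
t 13.63 tcp [ 0.524  -0.1689  0.0338] F [-0.33  0.58 -0.45] op 0.0802 j6 [-0.33, 0.46, 1.86, 0.0, 0.82, -0.48]
shift tool mm [ 0.6 -1.3  3.8] turn deg [-0. -0.  0.] | in target axes [ 0.6 -1.3  3.8]
```

View pics/cmp12.png

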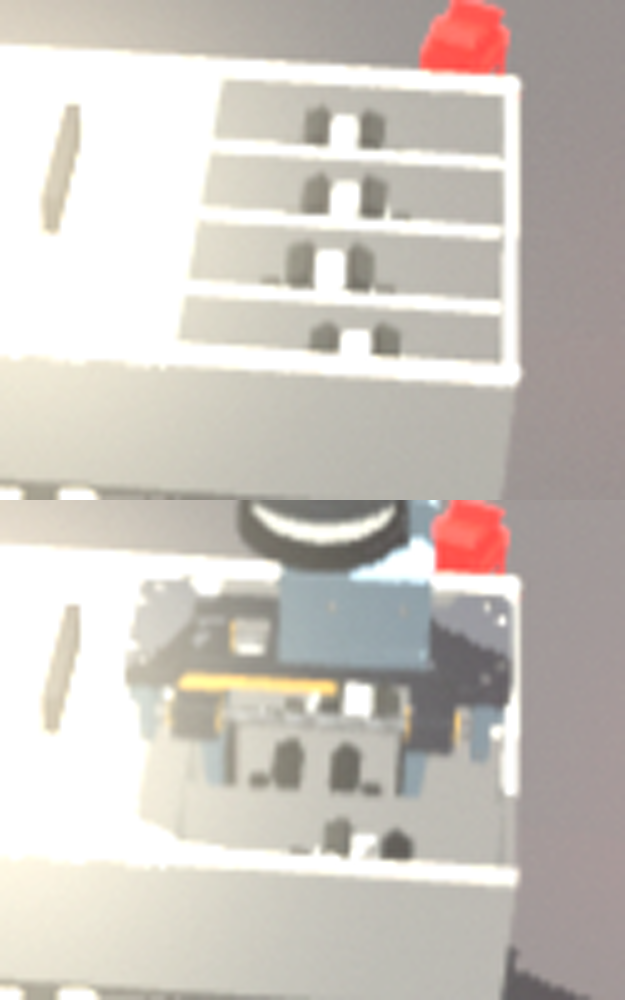

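Emit:
step_arm([
  [[0.6, 0, -0.001, 0.003, 0, 0, 0], [0.4, 0, 0, 0, 0, 0, 0], [0.1, 0, 0, 0, 0, 0, 0], [-1, 0, 0, 0, 0, 0, 0], [-1, 0, 0, 0, 0, 0, 0]],
])

```text
t: 14.1
tcp_pos: [0.5237, -0.1691, 0.0314]
orientation: [[-0.148, 0.989, 0.001], [0.989, 0.148, -0.0], [-0.0, 0.001, -1.0]]
force: [0.5, -0.4, 1.8]
opening: 0.0657
```

Emit:
step_arm([
  [[-1, 0, 0, 0, 0, 0, 0], [-1, 0, 0, -0.005, 0, 0, 0], [-1, 0, 0, -0.01, 0, 0, 0], [-1, 0, 0, 0, 0, 0, 0]],
])

```text
t: 14.43
tcp_pos: [0.5236, -0.1691, 0.0472]
orientation: [[-0.148, 0.989, 0.001], [0.989, 0.148, -0.0], [-0.001, 0.001, -1.0]]
force: [0.1, -0.1, -3.3]
opening: 0.0656
```

```bash
python3 - <<'E'
from h import *
delta(cw(.0147,.028),.03,8.5)
cmp([],'s13.png','cmp13.png',220,345,110,210)
E
```

```text
t 14.43 tcp [ 0.5236 -0.1691  0.0472] F [ 0.06 -0.12 -3.26] op 0.0656 j6 [-0.33, 0.44, 1.85, 0.0, 0.85, -0.48]
shift tool mm [ 0.8 -0.9 17.2] turn deg [0.1 0.  0. ] | in target axes [ 0.8 -0.9 17.2]
```

View pics/cmp13.png

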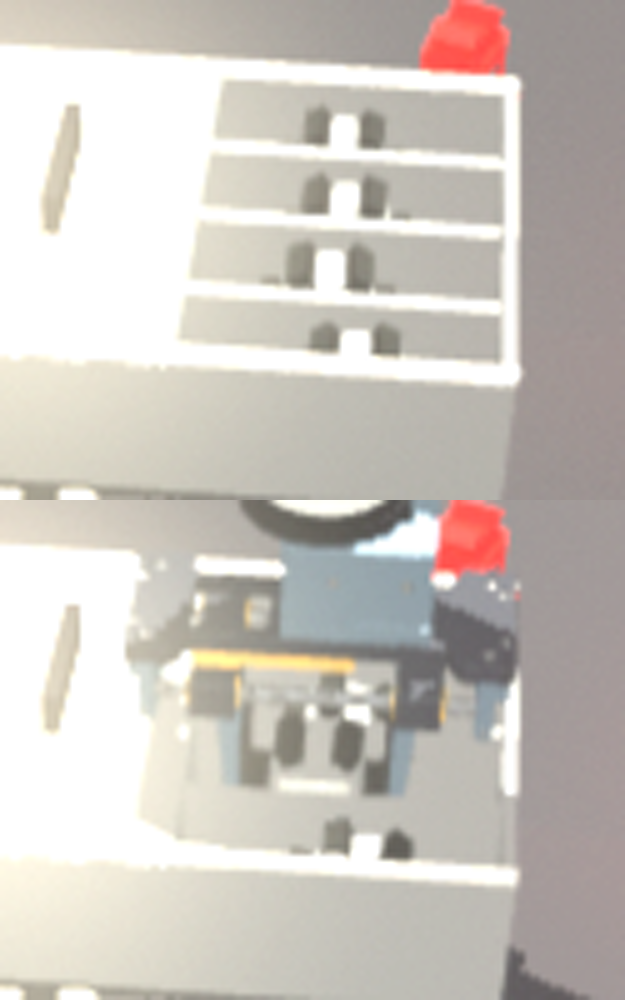

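Gripped: opening 65.6 mm, about 3.3 N of weight, caster lifting upright. Lift clear and carry to the bench at about (0.42, 0.02).

Emit:
step_arm([
  [[-1, 0, 0, -0.02, 0, 0, 0], [-1, 0, 0, -0.025, 0, 0, 0], [-1, 0, 0, -0.03, 0, 0, 0], [-1, 0, 0, -0.03, 0, 0, 0], [-1, 0, 0, 0, 0, 0, 0]],
])

```text
t: 14.9
tcp_pos: [0.5266, -0.1702, 0.1566]
orientation: [[-0.148, 0.989, 0.011], [0.989, 0.148, -0.004], [-0.005, 0.01, -1.0]]
force: [2.1, 0.1, -3.1]
opening: 0.0656
```

```bash
python3 - <<'E'
from h import *
delta(np.array([.42,.02]),.0275,8.5)
cap('side','s14.png')
E
```

```text
t 14.9 tcp [ 0.5266 -0.1702  0.1566] F [ 2.11  0.06 -3.15] op 0.0656 j6 [-0.33, 0.32, 1.71, 0.0, 1.09, -0.48]
shift tool mm [204.5 -78.6 127.2] turn deg [0.6 0.3 0. ] | in target axes [203.8 -77.4 129.1]
```

View pics/s14.png

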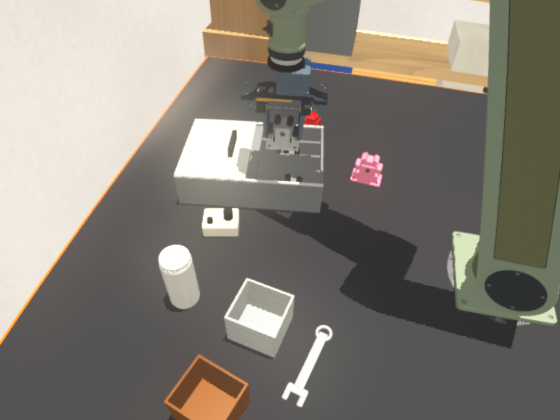

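The caster hangs clear above the case. Move to the bench spot.

Emit:
step_arm([
  [[-1, 0.02, -0.008, 0, 0, 0, 0], [-1, 0.028, -0.011, 0, 0, 0, 0], [-1, 0.03, -0.011, 0, 0, 0, 0], [-1, 0.03, -0.011, 0, 0, 0, 0], [-1, 0.03, -0.011, 0, 0, 0, 0]],
])

```text
t: 15.37
tcp_pos: [0.4486, -0.039, 0.1485]
orientation: [[-0.147, 0.989, -0.005], [0.989, 0.147, 0.001], [0.001, -0.005, -1.0]]
force: [0.9, -0.3, -4.0]
opening: 0.0659
```

Emit:
step_arm([
  [[-1, 0.03, -0.011, 0, 0, 0, 0], [-1, 0.025, -0.009, 0, 0, 0, 0], [-1, 0.012, -0.004, 0.02, 0, 0, 0], [-1, 0, 0, 0.03, 0, 0, 0], [-1, 0, 0, 0.03, 0, 0, 0]],
])

```text
t: 15.78
tcp_pos: [0.4161, 0.0234, 0.0692]
orientation: [[-0.15, 0.989, -0.0], [0.989, 0.15, 0.0], [0.0, -0.0, -1.0]]
force: [0.8, 0.5, -5.7]
opening: 0.0654
```

Emit:
step_arm([
  [[-1, 0, 0, 0.015, 0, 0, 0], [-1, 0, 0, 0.008, 0, 0, 0], [-1, 0, 0, 0, 0, 0, 0]],
])

```text
t: 16.03
tcp_pos: [0.415, 0.0225, 0.0453]
orientation: [[-0.148, 0.989, -0.007], [0.989, 0.148, -0.0], [0.001, -0.007, -1.0]]
force: [0.2, -0.5, -4.9]
opening: 0.0658
```

```bash
python3 - <<'E'
from h import *
delta(np.array([.42,.02]),.0275,8.5)
cap('side','s15.png')
E
```

```text
t 16.03 tcp [0.415  0.0225 0.0453] F [ 0.24 -0.51 -4.9 ] op 0.0658 j6 [0.03, 0.27, 2.14, 0.0, 0.73, -0.12]
shift tool mm [-3.2  4.7 17.8] turn deg [-0.4 -0.   0. ] | in target axes [-3.2  4.5 17.8]
```

View pics/s15.png

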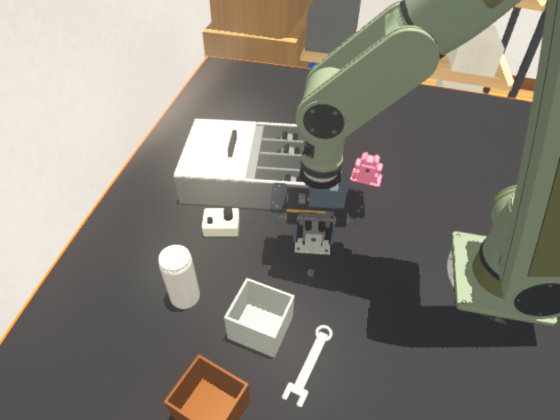

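Emit:
step_arm([
  [[-1, 0, 0, 0.008, 0, 0, 0], [-1, 0, 0, 0.005, 0, 0, 0], [-1, 0, 0, 0.003, 0, 0, 0], [-1, 0, 0, 0, 0, 0, 0], [-1, 0, 0, 0, 0, 0, 0]],
])

```text
t: 16.5
tcp_pos: [0.4178, 0.0225, 0.0321]
orientation: [[-0.148, 0.989, 0.0], [0.989, 0.148, 0.0], [0.0, 0.0, -1.0]]
force: [-0.2, 0.5, -4.8]
opening: 0.0655
```

Emit:
step_arm([
  [[-1, 0, 0, 0.001, 0, 0, 0], [-1, 0, 0, 0.001, 0, 0, 0], [-1, 0, 0, 0, 0, 0, 0]],
])

```text
t: 16.75
tcp_pos: [0.4177, 0.0225, 0.03]
orientation: [[-0.148, 0.989, 0.0], [0.989, 0.148, 0.0], [0.0, 0.0, -1.0]]
force: [-1.0, -0.4, -5.0]
opening: 0.0656
```

Emit:
step_arm([
  [[-1, 0, 0, 0.001, 0, 0, 0], [-1, 0, 0, 0.001, 0, 0, 0], [-1, 0, 0, 0, 0, 0, 0]],
])

```text
t: 17.0
tcp_pos: [0.4176, 0.0226, 0.0278]
orientation: [[-0.148, 0.989, -0.0], [0.989, 0.148, 0.0], [0.0, -0.0, -1.0]]
force: [-0.2, 0.2, -4.8]
opening: 0.0658
```

Emit:
step_arm([
  [[-1, 0, 0, 0.001, 0, 0, 0], [-1, 0, 0, 0, 0, 0, 0], [-1, 0, 0, 0, 0, 0, 0]],
])

```text
t: 17.25
tcp_pos: [0.4176, 0.0226, 0.0269]
orientation: [[-0.148, 0.989, -0.0], [0.989, 0.148, 0.0], [0.0, -0.0, -1.0]]
force: [-0.4, -0.4, -5.6]
opening: 0.0657
```

Emit:
step_arm([
  [[-1, 0, 0, 0.001, 0, 0, 0], [-1, 0, 0, 0.001, 0, 0, 0], [-1, 0, 0, 0, 0, 0, 0]],
])

```text
t: 17.5
tcp_pos: [0.4178, 0.0225, 0.0263]
orientation: [[-0.148, 0.989, 0.001], [0.989, 0.148, 0.0], [0.0, 0.001, -1.0]]
force: [-4.3, 0.6, 11.8]
opening: 0.0657
```

Emit:
step_arm([
  [[-1, 0, 0, 0.001, 0, 0, 0], [-1, 0, 0, 0, 0, 0, 0], [-1, 0, 0, 0, 0, 0, 0]],
])

```text
t: 17.75
tcp_pos: [0.4178, 0.0226, 0.0262]
orientation: [[-0.148, 0.989, 0.001], [0.989, 0.148, 0.0], [-0.0, 0.001, -1.0]]
force: [-5.9, -0.1, 23.6]
opening: 0.0659
```

Down on the bench. Release, rise, turn 90°.

Emit:
step_arm([
  [[-1, 0, 0, -0.002, 0, 0, 0], [0.6, 0, 0, 0, 0, 0, 0], [0.75, 0, 0, 0, 0, 0, 0], [0.75, 0, 0, 0, 0, 0, 0], [0.75, 0, 0, 0, 0, 0, 0]],
])

```text
t: 18.17
tcp_pos: [0.4179, 0.0225, 0.0259]
orientation: [[-0.148, 0.989, 0.0], [0.989, 0.148, 0.0], [0.0, 0.0, -1.0]]
force: [0.2, -0.4, -0.0]
opening: 0.0796
```

Emit:
step_arm([
  [[0.75, 0, 0, -0.01, 0, 0, 0], [0.75, 0, 0, -0.03, 0, 0, 0], [0.75, 0, 0, -0.035, 0, 0, 0], [0.75, 0, 0, -0.035, 0, 0, -7], [0.75, 0, 0, 0, 0, 0, -7]],
])

```text
t: 18.58
tcp_pos: [0.4221, 0.0227, 0.1416]
orientation: [[-0.388, 0.922, 0.013], [0.922, 0.388, 0.0], [-0.004, 0.012, -1.0]]
force: [1.0, 0.5, 0.4]
opening: 0.0797
```

Emit:
step_arm([
  [[0.75, 0, 0, 0, 0, 0, -7], [0.75, 0, 0, 0, 0, 0, -7], [0.75, 0, 0, 0, 0, 0, -7], [0.75, 0, 0, 0, 0, 0, -7], [0.75, 0, 0, 0, 0, 0, -7]],
])

```text
t: 19.0
tcp_pos: [0.4176, 0.0225, 0.1357]
orientation: [[-0.847, 0.532, -0.0], [0.532, 0.847, 0.0], [0.0, -0.0, -1.0]]
force: [-0.2, 0.4, -0.8]
opening: 0.0795
```

Emit:
step_arm([
  [[0.75, 0, 0, 0, 0, 0, -7], [0.5, 0, 0, 0, 0, 0, -7], [0.4, 0, 0, 0, 0, 0, -7], [0.4, 0, 0, 0, 0, 0, -7], [0.4, 0, 0, 0, 0, 0, -7]],
])

```text
t: 19.42
tcp_pos: [0.4176, 0.0225, 0.1357]
orientation: [[-0.999, -0.05, -0.0], [-0.05, 0.999, 0.0], [0.0, 0.0, -1.0]]
force: [1.1, 0.3, -0.8]
opening: 0.0638
```

```bash
python3 - <<'E'
from h import *
delta(np.array([.4178,.0226]),.018,98.5)
c=cap('side','s16.png')
P=pts(c);z=P[...,2]
m=(abs(P[...,0]-.418)<.07)&(abs(P[...,1]-.0226)<.07)&(z>.004)&(z<.09)
for a,b in((.004,.02),(.05,.09)):
    q=P[m&(z>a)&(z<b)][:,:2].astype(np.float32); r=cv2.minAreaRect(q); print(len(q),np.round(r[0],4),np.round(r[1],4),r[2], np.nanmax(z[m]))
cv2.imwrite('pics/s16c.png',cv2.resize(c['image'][...,::-1][150:290,240:400],None,fx=4,fy=4,interpolation=cv2.INTER_CUBIC))
E
```

```text
t 19.42 tcp [0.4176 0.0225 0.1357] F [ 1.09  0.26 -0.75] op 0.0638 j6 [0.03, 0.15, 2.02, 0.0, 0.98, -1.59]
shift tool mm [ -0.2   0.  117.7] turn deg [ 0.  -0.  -5.6] | in target axes [ -0.2   0.  117.7]
288 [0.4213 0.0253] [0.08   0.0449] 8.01219654083252 0.07579120021087385
390 [0.4239 0.0275] [0.0553 0.0352] 11.2208833694458 0.07579120021087385
```

View pics/s16c.png

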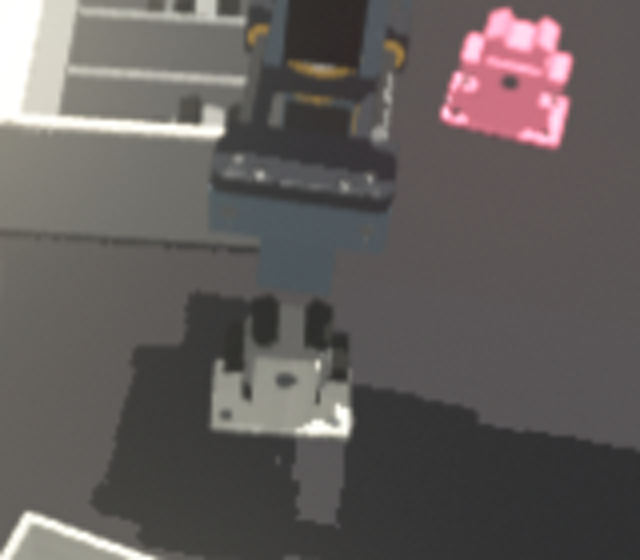

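The caster stands upright on the bench, yaw about 8°, plate at crop (280,395). Lower onto the fork cheeks.

Emit:
step_arm([
  [[0.4, 0, 0, 0.03, 0, 0, -5.5], [0.4, 0, 0, 0.03, 0, 0, 0], [0.4, 0, 0, 0.03, 0, 0, 0], [0.4, 0, 0, 0.018, 0, 0, 0], [0.4, 0, 0, 0.008, 0, 0, 0]],
])

```text
t: 19.88
tcp_pos: [0.4158, 0.0225, 0.0176]
orientation: [[-0.991, -0.137, -0.005], [-0.137, 0.991, -0.0], [0.005, 0.001, -1.0]]
force: [-0.6, 0.7, 0.8]
opening: 0.0636
```

Emit:
step_arm([
  [[0.2, 0, 0, 0, 0, 0, 0], [-1, 0, 0, 0, 0, 0, 0], [-1, 0, 0, 0, 0, 0, 0], [-1, 0, 0, 0, 0, 0, 0], [-1, 0, 0, 0, 0, 0, 0]],
])

```text
t: 20.3
tcp_pos: [0.4188, 0.0225, 0.0211]
orientation: [[-0.99, -0.139, 0.003], [-0.139, 0.99, 0.0], [-0.003, -0.0, -1.0]]
force: [0.0, -0.2, 3.1]
opening: 0.0378
```

Emit:
step_arm([
  [[-1, 0, 0, 0, 0, 0, 0], [-1, 0, 0, -0.01, 0, 0, 0], [-1, 0, 0, -0.02, 0, 0, 0], [-1, 0, 0, 0, 0, 0, 0]],
])

```text
t: 20.63
tcp_pos: [0.4192, 0.0226, 0.0519]
orientation: [[-0.99, -0.139, 0.005], [-0.139, 0.99, 0.0], [-0.005, -0.0, -1.0]]
force: [1.4, 0.7, -4.1]
opening: 0.0381
```

```bash
python3 - <<'E'
from h import *
delta(np.array([.4765,.2275]),.15,80)
c=cap('side','s17.png')
cv2.imwrite('pics/s17c.png',cv2.resize(c['image'][...,::-1][150:290,240:400],None,fx=4,fy=4,interpolation=cv2.INTER_CUBIC))
E
```

```text
t 20.63 tcp [0.4192 0.0226 0.0519] F [ 1.43  0.72 -4.13] op 0.0381 j6 [0.03, 0.26, 2.13, 0.0, 0.74, -1.68]
shift tool mm [-85.8 194.8 -97.8] turn deg [ 0.   0.3 18. ] | in target axes [-20.9 211.7 -98.1]
```

View pics/s17c.png

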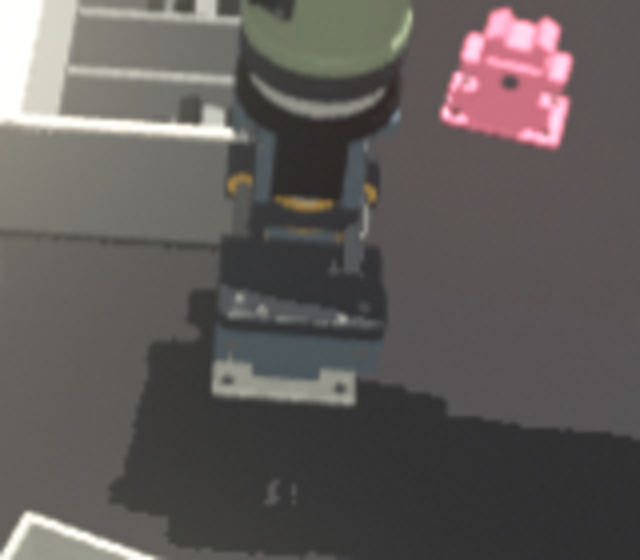

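Emit:
step_arm([
  [[-1, 0, 0, -0.02, 0, 0, 0], [-1, 0, 0, -0.03, 0, 0, 6], [-1, 0, 0, -0.03, 0, 0, 6], [-1, 0, 0, -0.02, 0, 0, 6], [-1, 0, 0, 0, 0, 0, 0]],
])

```text
t: 21.1
tcp_pos: [0.42, 0.0227, 0.1525]
orientation: [[-0.985, 0.175, 0.007], [0.175, 0.985, 0.0], [-0.007, 0.002, -1.0]]
force: [2.3, -0.9, -4.4]
opening: 0.038
```

Emit:
step_arm([
  [[-1, -0.002, 0.02, 0, 0, 0, 0], [-1, -0.003, 0.03, 0, 0, 0, 0], [-1, -0.003, 0.033, 0, 0, 0, 0], [-1, -0.003, 0.033, 0, 0, 0, 0], [-1, -0.003, 0.033, 0, 0, 0, 0]],
])

```text
t: 21.52
tcp_pos: [0.456, 0.1678, 0.147]
orientation: [[-0.985, 0.171, -0.004], [0.171, 0.985, -0.001], [0.004, -0.002, -1.0]]
force: [0.6, -0.7, -4.8]
opening: 0.0379
```

Emit:
step_arm([
  [[-1, -0.003, 0.03, 0, 0, 0, 0], [-1, -0.002, 0.02, 0, 0, 0, 0], [-1, -0.002, 0.013, 0, 0, 0, 0], [-1, 0, 0, 0, 0, 0, 0], [-1, 0, 0, 0, 0, 0, 0]],
])

```text
t: 21.93
tcp_pos: [0.474, 0.227, 0.1479]
orientation: [[-0.985, 0.171, -0.004], [0.171, 0.985, -0.002], [0.003, -0.003, -1.0]]
force: [-0.2, -0.7, -4.2]
opening: 0.0378
```

```bash
python3 - <<'E'
from h import *
delta(np.array([.4765,.2275]),.15,80)
c=cap('side','s18.png'); t=cap('top','t18.png')
A=cv2.resize(c['image'][...,::-1][220:380,180:330],None,fx=3,fy=3,interpolation=cv2.INTER_CUBIC);B=cv2.resize(t['image'][...,::-1][140:300,130:250],None,fx=3,fy=3,interpolation=cv2.INTER_CUBIC)
cv2.imwrite('pics/c18.png',np.hstack([A,B]))
E
```

```text
t 21.93 tcp [0.474  0.227  0.1479] F [-0.24 -0.7  -4.18] op 0.0378 j6 [0.43, 0.3, 1.77, -0.0, 1.07, -0.97]
shift tool mm [-2.3  0.9 -2.1] turn deg [-0.2 -0.2  0.1] | in target axes [-2.4  0.9 -2.1]
```

View pics/c18.png

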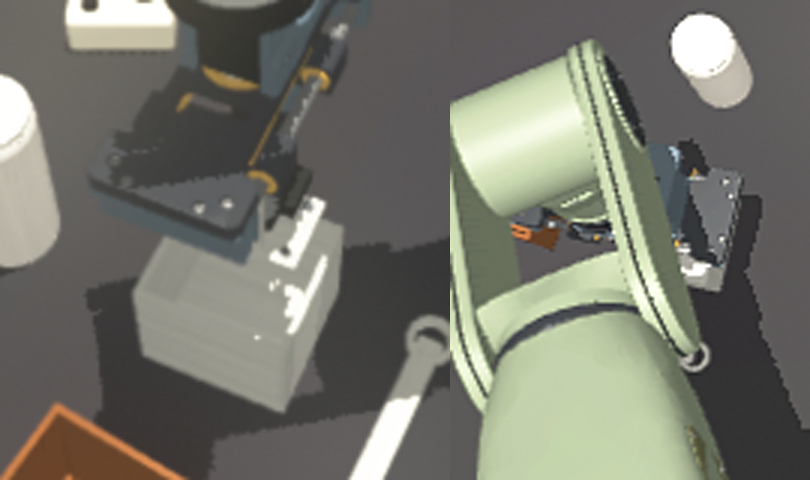

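```bash
python3 - <<'E'
from h import *
c=ctrl.capture('side'); P=pts(c); z=P[...,2]
ps=ctrl.get_state()['tcp_pos']; print(ps)
a=np.deg2rad(-10); ux=np.array([np.cos(a),np.sin(a)]); uy=np.array([-ux[1],ux[0]])
q=P[...,:2]-np.array([.4792,.2302]); X=q@ux; Y=q@uy
g=c['image'].astype(int).min(2)
m=(abs(X)<.06)&(abs(Y)<.05)&(z>.115)&(z<.14)
for zz in np.arange(.115,.16,.004):
    k=(abs(X)<.06)&(abs(Y)<.05)&(z>zz)&(z<zz+.004)
    if k.sum()>2: print(round(zz,3),k.sum(),'X',X[k].min().round(4),X[k].max().round(4),'Y',Y[k].min().round(4),Y[k].max().round(4))
E
```

```text
[0.47436373 0.22624443 0.14925174]
0.127 42 X -0.0423 -0.0161 Y -0.0269 0.02
0.131 256 X -0.0426 -0.016 Y -0.0273 0.0206
0.135 7 X -0.0409 -0.018 Y -0.0197 0.0151
0.143 14 X -0.0243 -0.0199 Y 0.0001 0.0162
0.147 12 X -0.0244 -0.0195 Y 0.0021 0.0151
0.151 5 X -0.021 -0.0201 Y 0.0132 0.0213
0.155 9 X -0.024 -0.0203 Y 0.008 0.0244
0.159 7 X -0.0242 -0.0201 Y 0.0087 0.0246
```

Emit:
step_arm([
  [[-1, -0.003, 0.002, 0, 0, 0, 0], [-1, 0, 0, 0.015, 0, 0, 0], [-1, 0, 0, 0.015, 0, 0, 0], [-1, 0, 0, 0.008, 0, 0, 0], [-1, 0, 0, 0, 0, 0, 0]],
])

```text
t: 22.5
tcp_pos: [0.4772, 0.228, 0.1103]
orientation: [[-0.985, 0.174, -0.004], [0.174, 0.985, -0.002], [0.003, -0.002, -1.0]]
force: [-0.3, 0.4, -5.2]
opening: 0.0378
```

```bash
python3 - <<'E'
from h import *
delta(np.array([.4765,.2275]),.025,80)
c=ctrl.capture('side'); P=pts(c); z=P[...,2]
a=np.deg2rad(-10); ux=np.array([np.cos(a),np.sin(a)]); uy=np.array([-ux[1],ux[0]])
q=P[...,:2]-np.array([.4792,.2302]); X=q@ux; Y=q@uy
k=(abs(X)<.06)&(abs(Y)<.05)&(z>.09)&(z<.1)
print(k.sum(),'X',X[k].min().round(4),X[k].max().round(4),'Y',Y[k].min().round(4),Y[k].max().round(4))
cv2.imwrite('pics/c19.png',cv2.resize(c['image'][...,::-1][240:370,200:330],None,fx=4.5,fy=4.5,interpolation=cv2.INTER_CUBIC))
E
```

```text
t 22.5 tcp [0.4772 0.228  0.1103] F [-0.34  0.37 -5.19] op 0.0378 j6 [0.42, 0.34, 1.82, -0.0, 0.99, -0.97]
shift tool mm [ 0.3 -0.4 85.3] turn deg [-0.1 -0.2 -0. ] | in target axes [ 0.6 -0.6 85.3]
267 X -0.0399 -0.0135 Y -0.0246 0.0217
```

View pics/c19.png

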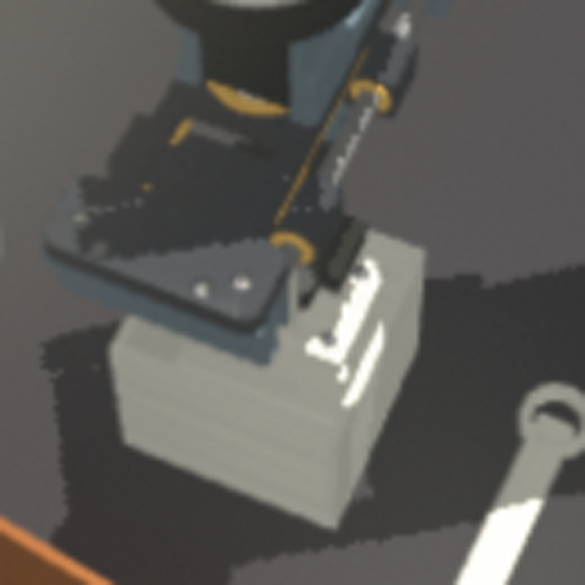

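The plate is centred in the mouth to within about 2 mm. Lower it in small steps.

Emit:
step_arm([
  [[-1, 0, 0, 0.008, 0, 0, 0], [-1, 0, 0, 0.008, 0, 0, 0], [-1, 0, 0, 0.008, 0, 0, 0], [-1, 0, 0, 0, 0, 0, 0]],
])

```text
t: 22.88
tcp_pos: [0.4773, 0.2286, 0.0862]
orientation: [[-0.985, 0.173, -0.003], [0.173, 0.985, -0.001], [0.003, -0.002, -1.0]]
force: [-0.9, 0.3, -4.6]
opening: 0.0376
```

Emit:
step_arm([
  [[-1, 0, 0, 0.012, 0, 0, 0], [-1, 0, 0, 0.012, 0, 0, 0], [-1, 0, 0, 0.012, 0, 0, 0], [-1, 0, 0, 0, 0, 0, 0]],
])

```text
t: 23.22
tcp_pos: [0.4769, 0.2285, 0.05]
orientation: [[-0.985, 0.173, -0.004], [0.173, 0.985, -0.002], [0.004, -0.003, -1.0]]
force: [0.5, -1.1, -5.1]
opening: 0.038
```

Emit:
step_arm([
  [[-1, 0, 0, 0.008, 0, 0, 0], [-1, 0, 0, 0.006, 0, 0, 0], [-1, 0, 0, 0.003, 0, 0, 0], [-1, 0, 0, 0, 0, 0, 0], [-1, 0, 0, 0, 0, 0, 0]],
])

```text
t: 23.63
tcp_pos: [0.4786, 0.2292, 0.0351]
orientation: [[-0.985, 0.173, 0.0], [0.173, 0.985, 0.0], [-0.0, 0.0, -1.0]]
force: [-0.3, 0.1, -4.5]
opening: 0.0379
```

Emit:
step_arm([
  [[-1, 0, 0, 0.003, 0, 0, 0], [-1, 0, 0, 0.002, 0, 0, 0], [-1, 0, 0, 0.001, 0, 0, 0], [-1, 0, 0, 0, 0, 0, 0]],
])

```text
t: 23.97
tcp_pos: [0.4783, 0.229, 0.0288]
orientation: [[-0.985, 0.173, -0.0], [0.173, 0.985, -0.0], [0.0, -0.0, -1.0]]
force: [-0.1, -0.6, -5.1]
opening: 0.0378
```

Emit:
step_arm([
  [[-1, 0, 0, 0.001, 0, 0, 0], [-1, 0, 0, 0.001, 0, 0, 0], [-1, 0, 0, 0, 0, 0, 0]],
])

```text
t: 24.22
tcp_pos: [0.4783, 0.2291, 0.0268]
orientation: [[-0.985, 0.173, -0.0], [0.173, 0.985, -0.0], [0.0, -0.0, -1.0]]
force: [0.2, 0.7, -5.7]
opening: 0.0377
```

Emit:
step_arm([
  [[-1, 0, 0, 0.001, 0, 0, 0], [-1, 0, 0, 0.001, 0, 0, 0], [-1, 0, 0, 0, 0, 0, 0]],
])

```text
t: 24.47
tcp_pos: [0.4786, 0.2292, 0.0251]
orientation: [[-0.985, 0.173, 0.0], [0.173, 0.985, 0.0], [-0.0, 0.0, -1.0]]
force: [-0.5, -0.1, -2.7]
opening: 0.038
```

Emit:
step_arm([
  [[-1, 0, 0, 0.001, 0, 0, 0], [-1, 0, 0, 0, 0, 0, 0], [0.03, 0, 0, 0, 0, 0, 0], [0.03, 0, 0, 0, 0, 0, 0], [0.03, 0, 0, 0, 0, 0, 0]],
])

```text
t: 24.88
tcp_pos: [0.4789, 0.2294, 0.0243]
orientation: [[-0.985, 0.173, 0.001], [0.173, 0.985, 0.001], [-0.001, 0.001, -1.0]]
force: [-0.3, 0.0, -0.5]
opening: 0.0471
```

Emit:
step_arm([
  [[0.03, 0, 0, -0.005, 0, 0, 0], [0.03, 0, 0, -0.015, 0, 0, 0], [0.03, 0, 0, -0.025, 0, 0, 0], [0.03, 0, 0, -0.03, 0, 0, 0], [0.03, 0, 0, -0.03, 0, 0, 0]],
])

```text
t: 25.3
tcp_pos: [0.4781, 0.229, 0.13]
orientation: [[-0.985, 0.173, -0.001], [0.173, 0.985, -0.0], [0.001, -0.001, -1.0]]
force: [0.3, -0.5, 0.4]
opening: 0.0472
```

```bash
python3 - <<'E'
from h import *
delta(cw(.1417,0),.2,8.5)
c=cap('side','s20.png')
cv2.imwrite('pics/c20.png',cv2.resize(c['image'][...,::-1][240:370,200:330],None,fx=4.5,fy=4.5,interpolation=cv2.INTER_CUBIC))
E
```

```text
t 25.3 tcp [0.4781 0.229  0.13  ] F [ 0.32 -0.51  0.42] op 0.0472 j6 [0.42, 0.32, 1.79, 0.0, 1.03, -0.97]
shift tool mm [-242. -370.  -70.] turn deg [-0.1 -0.  71.5] | in target axes [-427.6  112.3  -70. ]
```

View pics/c20.png

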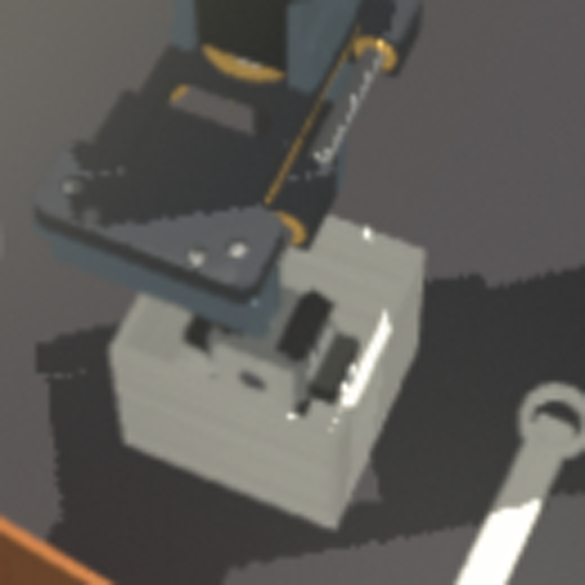

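The caster stands upright inside the bin at crop (265,360), fingers clear. Next the cover: turn and travel to the handle.

Emit:
step_arm([
  [[0, 0, 0, -0.02, 0, 0, 7.1], [0, 0, 0, -0.025, 0, 0, 7.1], [0, 0, 0, -0.025, 0, 0, 7.1], [0, 0, 0, 0, 0, 0, 7.1], [0, 0, 0, 0, 0, 0, 7.1]],
])

```text
t: 25.77
tcp_pos: [0.4795, 0.2296, 0.2011]
orientation: [[-0.697, 0.717, 0.004], [0.717, 0.697, 0.002], [-0.002, 0.004, -1.0]]
force: [0.1, -0.5, -0.6]
opening: 0.0456
```

Emit:
step_arm([
  [[0, 0, 0, 0, 0, 0, 7.1], [0, 0, 0, 0, 0, 0, 7.1], [0, 0, 0, 0, 0, 0, 7.1], [0, 0, 0, 0, 0, 0, 7.1], [0, 0, 0, 0, 0, 0, 7.1]],
])

```text
t: 26.18
tcp_pos: [0.4785, 0.2291, 0.1991]
orientation: [[-0.151, 0.989, 0.0], [0.989, 0.151, 0.0], [0.0, 0.0, -1.0]]
force: [-0.7, 0.4, 0.1]
opening: 0.0456
```

Emit:
step_arm([
  [[0, -0.035, 0.009, 0, 0, 0, 0], [0, -0.035, 0.009, 0, 0, 0, 0], [0, -0.035, 0.009, 0, 0, 0, 0], [0, -0.035, 0.009, 0, 0, 0, 0], [0, -0.035, 0.009, 0, 0, 0, 0]],
])

```text
t: 26.6
tcp_pos: [0.5508, 0.0618, 0.1992]
orientation: [[-0.157, 0.988, 0.001], [0.988, 0.157, 0.0], [0.0, 0.001, -1.0]]
force: [0.2, -0.1, -0.7]
opening: 0.0456
```

Emit:
step_arm([
  [[0, -0.035, 0.009, 0, 0, 0, 0], [0, -0.035, 0.009, 0, 0, 0, 0], [0, -0.035, 0.009, 0, 0, 0, 0], [0, -0.035, 0.009, 0, 0, 0, 0], [0, -0.035, 0.009, 0, 0, 0, 0]],
])

```text
t: 27.02
tcp_pos: [0.6226, -0.1043, 0.1991]
orientation: [[-0.156, 0.988, 0.0], [0.988, 0.156, 0.0], [0.0, 0.0, -1.0]]
force: [-0.2, 0.2, 0.1]
opening: 0.0455
```

Emit:
step_arm([
  [[0, -0.03, 0.009, 0, 0, 0, 0], [0, -0.03, 0.009, 0, 0, 0, 0], [0, 0, 0, 0, 0, 0, 0]],
])

```text
t: 27.27
tcp_pos: [0.6512, -0.1645, 0.1981]
orientation: [[-0.152, 0.988, 0.002], [0.988, 0.152, -0.003], [-0.003, 0.001, -1.0]]
force: [0.0, 0.2, 1.2]
opening: 0.0458
```

```bash
python3 - <<'E'
from h import *
delta(cw(.1417,0),.1,8.5)
c=cap('side','s21.png')
cv2.imwrite('pics/c21.png',cv2.resize(c['image'][...,::-1][60:230,160:350],None,fx=3.5,fy=3.5,interpolation=cv2.INTER_CUBIC))
E
```

```text
t 27.27 tcp [ 0.6512 -0.1645  0.1981] F [0.01 0.24 1.19] op 0.0458 j6 [-0.26, 0.48, 1.35, -0.0, 1.31, -0.42]
shift tool mm [-12.6  -1.   98.2] turn deg [0.1 0.2 0.3] | in target axes [-12.9  -0.8  98.1]
```

View pics/c21.png

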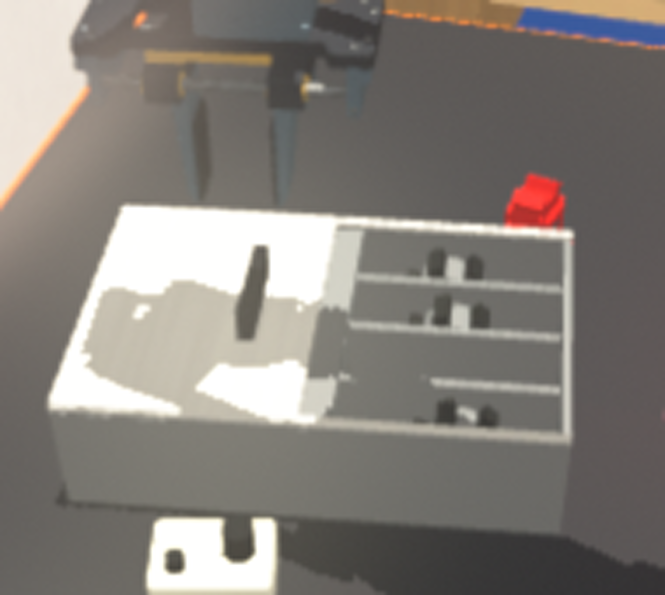

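```bash
python3 - <<'E'
from h import *
c=ctrl.capture('side'); P=pts(c); z=P[...,2]; g=c['image'].astype(int).max(2)
o=np.array([.51345,-.19685]); a=np.deg2rad(8.5); ux=np.array([np.cos(a),np.sin(a)]);uy=np.array([-ux[1],ux[0]])
q=P[...,:2]-o;X=q@ux;Y=q@uy
for s in(-.084,-.028,.028,.084):
    m=((abs(Y-s)<.017)&(abs(X)<.06)&(z>.045)&(z<.09)&(g<75)).astype(np.uint8)
    k,lab,st,ce=cv2.connectedComponentsWithStats(m,connectivity=4)
    for i in range(1,k):
        if st[i,4]>3:
            M=lab==i; print(s,'px',ce[i].round(1),st[i,4],'X',np.median(X[M]).round(4),'zmax',z[M].max().round(4),'zmed',np.median(z[M]).round(4))
cv2.imwrite('pics/c22.png',cv2.resize(np.clip(c['image'][...,::-1][120:190,255:330].astype(float)*1.7,0,255).astype(np.uint8),None,fx=8,fy=8,interpolation=cv2.INTER_CUBIC))
E
```

```text
-0.084 px [294.2 136.3] 6 X -0.0068 zmax 0.0758 zmed 0.0749
-0.028 px [296.8 150.2] 13 X -0.0169 zmax 0.0763 zmed 0.0741
-0.028 px [286.2 150.6] 5 X 0.0102 zmax 0.08 zmed 0.0767
0.084 px [287.1 177.5] 28 X 0.0014 zmax 0.0822 zmed 0.0793
0.084 px [299.  179.1] 17 X -0.0265 zmax 0.0776 zmed 0.075
```

View pics/c22.png

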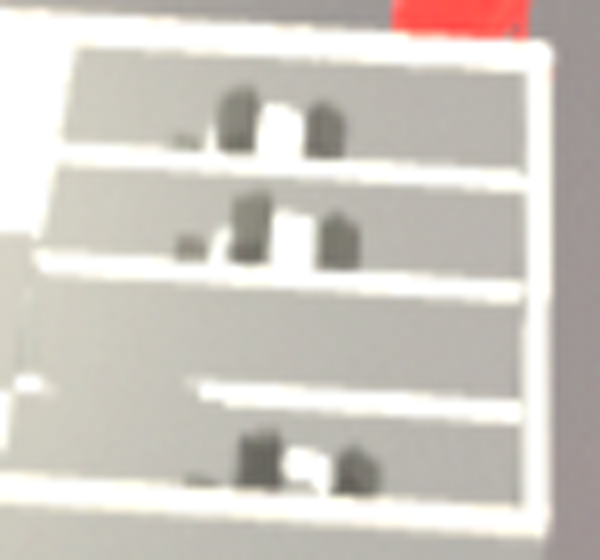

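All three remaining wheels show their lead block near the top, lower follower on the right and a low block on the left, so about 40–50° turned. Now down over the handle and pull it shut.

Emit:
step_arm([
  [[0, -0.01, -0.001, 0.03, 0, 0, 0], [0, 0, 0, 0.03, 0, 0, 0], [0, 0, 0, 0.022, 0, 0, 0], [0, 0, 0, 0, 0, 0, 0], [0, 0, 0, 0, 0, 0, 0]],
])

```text
t: 27.78
tcp_pos: [0.6491, -0.1675, 0.1164]
orientation: [[-0.158, 0.987, -0.002], [0.987, 0.158, 0.001], [0.001, -0.002, -1.0]]
force: [-1.0, 0.3, 1.1]
opening: 0.0456
```

```bash
python3 - <<'E'
from h import *
delta(cw(.1417,0),.1,8.5)
c=cap('side','s23.png')
cv2.imwrite('pics/c23.png',cv2.resize(c['image'][...,::-1][60:230,160:350],None,fx=3.5,fy=3.5,interpolation=cv2.INTER_CUBIC))
E
```

```text
t 27.78 tcp [ 0.6491 -0.1675  0.1164] F [-1.01  0.33  1.13] op 0.0456 j6 [-0.27, 0.54, 1.46, 0.0, 1.14, -0.43]
shift tool mm [-10.3   1.7  16.4] turn deg [-0.1 -0.1  0.6] | in target axes [-10.2   1.8  16.4]
```

View pics/c23.png

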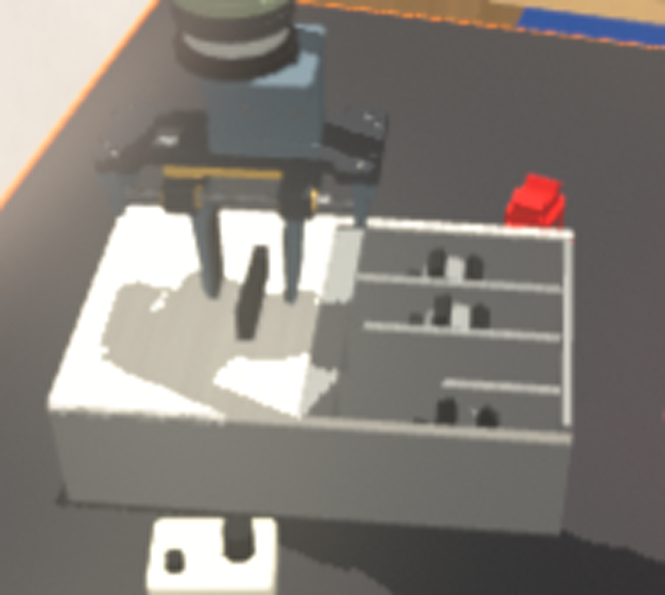

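Emit:
step_arm([
  [[0, -0.008, 0.001, 0.008, 0, 0, 0.6], [0, 0, 0, 0.008, 0, 0, 0], [0, 0, 0, 0, 0, 0, 0]],
])

```text
t: 28.08
tcp_pos: [0.6518, -0.1769, 0.1002]
orientation: [[-0.146, 0.989, -0.001], [0.989, 0.146, 0.0], [0.0, -0.001, -1.0]]
force: [-1.1, 0.5, -0.3]
opening: 0.0454
```

Emit:
step_arm([
  [[0, 0, -0.01, 0, 0, 0, 0], [0, 0, -0.008, 0, 0, 0, 0], [0, 0, -0.008, 0, 0, 0, 0], [0, 0, -0.01, 0, 0, 0, 0], [0, 0, -0.01, 0, 0, 0, 0]],
])

```text
t: 28.5
tcp_pos: [0.6061, -0.1835, 0.1013]
orientation: [[-0.146, 0.989, 0.001], [0.989, 0.146, -0.0], [-0.0, 0.001, -1.0]]
force: [2.7, -0.4, -0.8]
opening: 0.0456
```

```bash
python3 - <<'E'
from h import *
delta(cw(-.037,0),.1,8.5)
E
```

```text
t 28.5 tcp [ 0.6061 -0.1835  0.1013] F [ 2.75 -0.43 -0.75] op 0.0456 j6 [-0.31, 0.49, 1.58, 0.0, 1.06, -0.46]
shift tool mm [  -1.  -132.     1.1] turn deg [ 0.1  0.  -0.1] | in target axes [  -0.8 -132.     1.3]
```

Pulling at 2.7 N, as expected.

Emit:
step_arm([
  [[0, 0, -0.015, 0, 0, 0, 0], [0, 0, -0.015, 0, 0, 0, 0], [0, 0, -0.015, 0, 0, 0, 0], [0, 0, -0.015, 0, 0, 0, 0], [0, 0, -0.015, 0, 0, 0, 0]],
])

```text
t: 28.92
tcp_pos: [0.5315, -0.1945, 0.1013]
orientation: [[-0.146, 0.989, 0.002], [0.989, 0.146, -0.0], [-0.0, 0.002, -1.0]]
force: [3.3, -0.4, -1.3]
opening: 0.0454
```

Emit:
step_arm([
  [[0, 0, -0.015, 0, 0, 0, 0], [0, 0, -0.015, 0, 0, 0, 0], [0, 0, -0.012, 0, 0, 0, 0], [0, 0, -0.008, 0, 0, 0, 0], [0, 0, 0, 0, 0, 0, 0]],
])

```text
t: 29.33
tcp_pos: [0.4806, -0.2017, 0.1012]
orientation: [[-0.146, 0.989, -0.002], [0.989, 0.146, 0.0], [0.001, -0.002, -1.0]]
force: [0.6, 0.0, 0.0]
opening: 0.0457
```

Emit:
step_arm([
  [[0, 0, -0.004, 0, 0, 0, 0], [0, 0, -0.004, 0, 0, 0, 0], [0, 0, 0, 0, 0, 0, 0]],
])

```text
t: 29.58
tcp_pos: [0.4748, -0.2029, 0.1011]
orientation: [[-0.146, 0.989, -0.0], [0.989, 0.146, -0.0], [-0.0, -0.0, -1.0]]
force: [0.6, -0.0, 0.4]
opening: 0.0457
```

```bash
python3 - <<'E'
from h import *
delta(cw(-.054,0),.1,8.5)
c=cap('side','s24.png')
cv2.imwrite('pics/c24.png',cv2.resize(c['image'][...,::-1][60:230,160:350],None,fx=3.5,fy=3.5,interpolation=cv2.INTER_CUBIC))
E
```

```text
t 29.58 tcp [ 0.4748 -0.2029  0.1011] F [ 0.64 -0.    0.42] op 0.0457 j6 [-0.43, 0.33, 1.86, -0.0, 0.95, -0.57]
shift tool mm [ -1.  -16.3   1.1] turn deg [-0.   0.  -0.1] | in target axes [ -1.  -16.3   1.1]
```

View pics/c24.png

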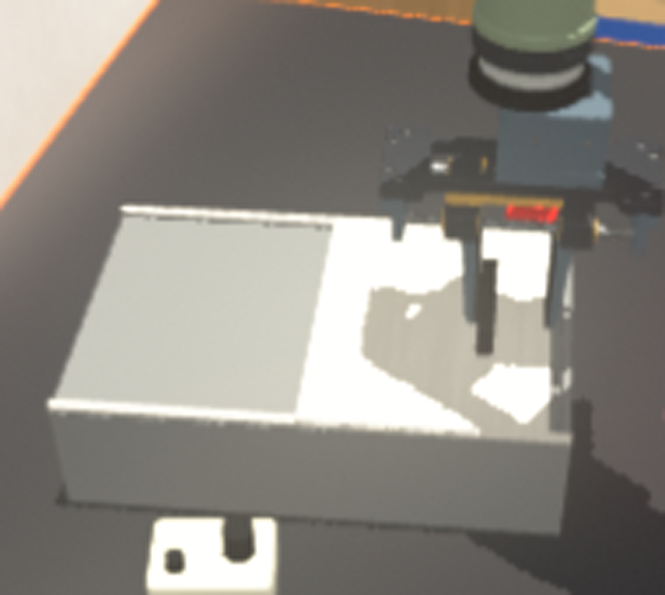

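Emit:
step_arm([
  [[0, 0, -0.004, 0, 0, 0, 0], [0, 0, -0.004, 0, 0, 0, 0], [0, 0, -0.004, 0, 0, 0, 0], [0, 0, 0, 0, 0, 0, 0]],
])

```text
t: 29.97
tcp_pos: [0.4623, -0.2047, 0.1009]
orientation: [[-0.146, 0.989, -0.001], [0.989, 0.146, 0.0], [0.0, -0.001, -1.0]]
force: [-0.1, -1.0, 0.2]
opening: 0.0455
```

Emit:
step_arm([
  [[0, 0, -0.003, 0, 0, 0, 0], [0, 0, -0.002, 0, 0, 0, 0], [0, 0, 0, 0, 0, 0, 0]],
])

```text
t: 30.22
tcp_pos: [0.4597, -0.2051, 0.1008]
orientation: [[-0.145, 0.989, 0.004], [0.989, 0.145, 0.001], [-0.0, 0.004, -1.0]]
force: [6.7, 1.3, -3.1]
opening: 0.0456
```

Emit:
step_arm([
  [[0, 0, -0.002, 0, 0, 0, 0], [0, 0, 0, 0, 0, 0, 0]],
])

```text
t: 30.38
tcp_pos: [0.4596, -0.2051, 0.1008]
orientation: [[-0.145, 0.989, 0.008], [0.989, 0.145, 0.001], [-0.0, 0.008, -1.0]]
force: [11.5, 4.4, -7.7]
opening: 0.0453
```

The cover is at its end stop: position stalled at 11 N. Back off, rise and move aside for a final check.

Emit:
step_arm([
  [[0, 0, 0.008, 0, 0, 0, 0], [0, 0, 0.003, 0, 0, 0, 0], [0, 0, 0, 0, 0, 0, 0], [0, 0, 0, -0.02, 0, 0, 0], [0, 0, 0, -0.035, 0, 0, 0]],
])

```text
t: 30.8
tcp_pos: [0.4637, -0.2029, 0.153]
orientation: [[-0.146, 0.989, -0.01], [0.989, 0.146, 0.004], [0.005, -0.009, -1.0]]
force: [1.6, -0.5, 0.6]
opening: 0.0455
```

Emit:
step_arm([
  [[0, 0, 0, -0.04, 0, 0, 0], [0, 0, -0.02, -0.04, 0, 0, 0], [0, 0, -0.03, 0, 0, 0, 0], [0, 0, -0.03, 0, 0, 0, 0], [0, 0, 0, 0, 0, 0, 0]],
])

```text
t: 31.22
tcp_pos: [0.3841, -0.2153, 0.2337]
orientation: [[-0.145, 0.989, -0.004], [0.989, 0.145, -0.0], [0.0, -0.004, -1.0]]
force: [-0.5, 0.3, -0.6]
opening: 0.0458
```

```bash
python3 - <<'E'
from h import *
c=cap('side','s25.png'); t=cap('top','t25.png')
print(ctrl.get_state()['tcp_pos'],ctrl.get_state()['force'])
P=pts(c);z=P[...,2]
o=np.array([.51345,-.19685]); a=np.deg2rad(8.5); ux=np.array([np.cos(a),np.sin(a)]);uy=np.array([-ux[1],ux[0]])
q=P[...,:2]-o;X=q@ux;Y=q@uy
h=(z>.105)&(z<.125)&(abs(Y)<.06)&(abs(X+.04)<.06); print('handle',np.percentile(X[h],[1,50,99]))
a=np.deg2rad(-10); ux=np.array([np.cos(a),np.sin(a)]); uy=np.array([-ux[1],ux[0]])
q=P[...,:2]-np.array([.4792,.2302]); X=q@ux; Y=q@uy
k=(abs(X)<.041)&(abs(Y)<.038)&(z>.07)&(z<.1); print('wheel in bin',X[k].min(),X[k].max(),Y[k].min(),Y[k].max(),z[k].max())
T=pts(t)
def r(P,u0,u1,v0,v1,a,b):
    S=P[v0:v1,u0:u1]; m=(S[...,2]>a)&(S[...,2]<b); return np.round(cv2.minAreaRect(S[m][:,:2].astype(np.float32))[0],4)
print('joy',r(T,270,296,150,190,.028,.04),'tin',r(T,200,235,140,180,.125,.145),'span',r(T,160,218,235,265,.004,.03))
E
```

```text
[ 0.38820486 -0.21561264  0.23343607] [-0.36056218  0.01518432  0.876482  ]
handle [-0.04228296 -0.03640657 -0.0304235 ]
wheel in bin -0.02221500729893717 0.02061155591625001 -0.012937621319033395 0.014212987837336889 0.08018756176962216
joy [0.6268 0.0024] tin [0.6403 0.1972] span [0.3826 0.2755]
```

View pics/s25.png

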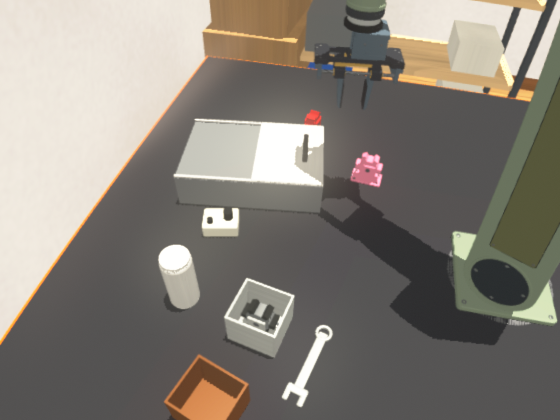

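View pics/t25.png

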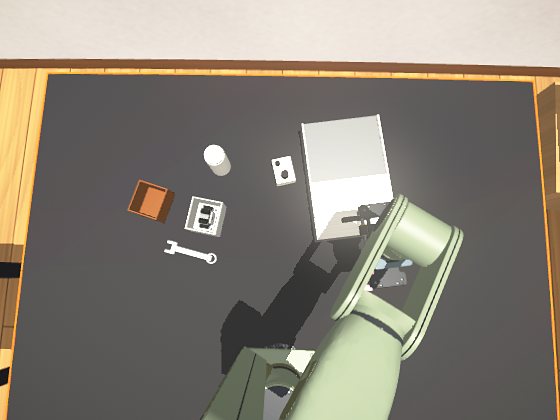

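Final pictures: the cover is shut, with the handle at case x = −36.4 mm against −37. The caster is upright in the grey bin, wheel centred within about 1 mm, top at 80 mm. Joystick, tin and spanner show at the same pixels as at the start.

```bash
python3 - <<'E'
from h import *
a=cv2.imread('pics/top0.png')[232:270,155:225].astype(int);b=cv2.imread('pics/t25.png')[232:270,155:225].astype(int)
for i in(a,b):
    m=i.min(2)>150; v,u=np.nonzero(m); print(len(u),u.mean(),v.mean())
print(ctrl.hand_in())
E
```

```text
396 36.16161616161616 18.603535353535353
397 36.22418136020151 18.55919395465995
the job is handed in; nothing more can be done
None
```

I handed the job in at about 31 s; it reports no verdict. The wheel that binds is the one that stood in the stall at y = +28 mm. That caster now stands in the grey scrap bin, and the cover is shut over the other three.

- **Wheels:** I pushed each wheel at its tread. Those at y = +84, −28 and −84 mm turned, by about 35–50° judged from the pictures. The one at +28 mm did not turn under 3.5 N; the whole caster slid about 8 mm instead, so I took it as the one that binds and did not push harder.
- **Carrying:** I lifted it by the tread and stood it on the bench. From there I took it by the fork cheeks and lowered it onto the bin floor before letting go. In the last picture it is upright, within about 1 mm of the bin's middle, with its top at 80 mm.
- **Cover:** I pulled it by the handle until it stopped at the end stop. The handle then measured x = −36.4 mm, against −37 mm when shut.
- **Bystanders:** The joystick box and tin measured within 1 mm of their starting places.
- **A check that disagreed:** A rough depth measurement put the spanner about 8 mm off its start. Its pixels in the top picture match the starting ones to within 0.1 px, so I take that as measurement noise.
- **Not measured:** I did not measure the wheel angles exactly. Once the cover was shut, the good casters could no longer be seen.

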